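# Stack the counted coin trays and scan them out

### The job

The coin trays are counted: stack all the trays on the counter on the base that is screwed to the steel plate, each level and fully home with its notch over the key below, and close the stack with the lid in the same way. Then take the bar scanner from its cradle, point it straight at the label on the lid's end from about a hand's breadth (8 cm), hold it still there for two seconds, and lay it back in its cradle as it lay before. Do not tip the trays, and leave the other things on the counter where they are and upright.

Things in the scene. Friction and masses are not known exactly. Their poses are not given: they have to be found in the camera images.
- tray_a: grey plastic coin tray, 130 (x) x 64 (y) x 44 high to the rim, holding two wrapped coin rolls, 0.4 to 0.65 kg, upright. Origin: centre of its underside. Its foot, 7 high, is set in (112 x 51) and enters the open top of the tray or base below with 2 mm play; the flat side walls, to grip across y, run from 7 to 44 above the origin. Seated, it is 37 above the tray beneath. May be absent
- tray_a_key (a point): top centre of the key of tray_a: a block 20 wide (y), 10 thick, 8 above the rim, flush with the tray's -x end: 60 from the tray's origin along -x, 52 above it. The notch for the key below (26 wide, 10 high) is in the bottom edge of that same -x end. Put on the wrong way round, a tray rests on the key and stays cocked
- tray_b: another coin tray, the same as tray_a in every way (size, origin, axes, key and notch); may be absent
- tray_b_key (a point): top centre of the key of tray_b, as on tray_a
- tray_c: another coin tray, the same as tray_a in every way (size, origin, axes, key and notch); may be absent
- tray_c_key (a point): top centre of the key of tray_c, as on tray_a
- tray_d: another coin tray, the same as tray_a in every way (size, origin, axes, key and notch); may be absent
- tray_d_key (a point): top centre of the key of tray_d, as on tray_a
- tray_e: another coin tray, the same as tray_a in every way (size, origin, axes, key and notch); may be absent
- tray_e_key (a point): top centre of the key of tray_e, as on tray_a
- lid: grey lid of the stack, 130 (x) x 64 (y), closed flat top 43 above its origin (thin ribs to 44.5), no key on it, 0.16 kg; the same foot (7 high) and the same notch at its -x end as a tray. Origin: centre of its underside. Sides flat from 7 to 43, to grip across y. Seated, its origin is 37 above that of the top tray
- lid_label (a point): centre of the white bar-code label (48 x 24) on the upright -x end face of the lid: 66 from the lid's origin along -x and 30 above it
- base: stacking base, fixed to the counter: a low grey tray bottom 130 (x) x 64 on a steel plate 160 x 92 x 6. Origin: centre of the plate's underside. Rim 24 high; its key (20 wide, 10 thick, 8 above the rim) stands at the middle of its -x end, which faces roughly to the robot. A tray seated in it has its origin 17 straight above the base's, x axes the same way
- scanner: black cordless bar scanner, 120 long (x) x 36 wide x 32 high, 0.16 kg, lying in its cradle; origin at the centre of its underside; it reads along its own +x. Its sides are flat, to be gripped across y at mid-length
- scanner_window (a point): centre of the reading window in the scanner's +x end: 60 from its origin along x and 16 above it; axes as the scanner's. It reads a label 30 to 140 in front of it, straight ahead (within about 13) and roughly square on (within 0.35 rad), when held still for a second
- cradle: white charging cradle of the scanner, fixed to the counter, 144 (x) x 68; origin: centre of its underside. The scanner lies on its floor, 12 high, x axes the same way, origins one above the other; corner cheeks, 24 high, leave 4 mm either side of it, a stop 26 high at the -x end 4 mm behind it. The middle 76 of its length is open at the sides for fingers
- calculator: bystander: desk calculator, 130 x 76 x 19
- detergent: bystander: white bottle, 84 wide, 210 high
- mug: bystander: white mug, 80 wide, 92 high
- sheets: bystander: cardboard box, 70 x 120 x 100 high
- tape: bystander: roll of tape lying flat, 96 wide, 24 high
- brush: bystander: lint brush, 200 long
- scoop: bystander: white measuring cup, 76 wide, 50 high

How it is judged:
By the outcome, as a careful person would: the job done as asked, in the order asked, and still so for the second after the job is handed in, with the robot touching nothing.
Of tray_a, tray_b, tray_c, tray_d, tray_e only 3 to 5 are there at a start; the rules pass over those that are not, and their reading is None.
At some moment in a run one of tray_a, tray_b, tray_c, tray_d, tray_e, lid may be knocked a few centimetres aside while the robot is not near it.
Once in a run the grip may slacken for a moment while it holds something.
It also fails if it takes over 210 s, if anything falls off the work surface, if the arm or the gripper's body presses on something with over 40 N, if the wrist force passes 120 N, or if a joint passes its speed limit or range.

### The arm

A 6-joint arm with a two-finger parallel gripper is mounted at the origin on the work surface. World frame = base frame: x ahead of the robot, y to its left, z up, the work surface at z = 0. Lengths are in m, angles in rad, forces in N, time in s.
With the tool pointing down it reaches from about 0.375 to 0.9 m from the base axis. Payload 3.1 kg.
Tool frame: the origin (TCP) lies on the centre line of the jaws, within the pads' length; the fingertips stand robot.tip_reach ahead of it and the grasp point (between the pads) lies 8 mm behind it (robot.tip_reach is the distance from the TCP to the fingertips, in m); z points along the fingers, y is the line along which they close (so a half turn about z gives the same grasp; the last joint's range is limited). The gripper opens to 87 mm and grips with 3 to 60 N. Pads are 19 mm wide; open, the fingers measure 117 mm over their backs; the gripper's body (75 mm by 190 mm) begins 51 mm behind the grasp point.
Start: joints at [1.087, 0.527, 1.433, -0, 1.181, -0.178], TCP at [0.188, 0.596, 0.234] pointing down, gripper open.
Joint ranges: [-3.08, 3.08], [-0.75, 2.2], [0.22, 2.44], [-1.43, 4.57], [0, 2.65], [-2.85, 2.85]. Speed limits (rad/s): [2.79, 2.79, 3.14, 3.14, 3.14, 3.14].

### API

Orientations are given as a unit quaternion [x, y, z, w].
In Python, from rig import robot gives the robot as it stands.
- The arm moves only by the tool jog_arm, never from a script. Its argument "motion" is one flat list of numbers, 7 for each row, row after row: the shift along the tool's x, y, z scaled (see below), then the turn, a rotation vector about the tool's x, y, z scaled (see below), then the gripper's target within -1 to 1 (shut at 1, half-way at 0, fully open at -1). In form: [x, y, z, rx, ry, rz, hand, x, y, z, rx, ry, rz, hand, ...]. A call has 1 to 12 rows; each row shifts and turns the commanded pose from where the row before left it, along the tool's axes as they then stand; what a row does not reach is not made up. The controller multiplies each number of a shift by 4 cm and each number of a turn by 4 degrees. A row lasts 1/8 s, in which the tool goes at most 62.5 mm and 10.7 degrees, less where a joint would pass 70% of its speed; a pose out of reach is approached as far as the arm can. A call with a number of a shift or a turn outside -1 to 1 is refused whole. A call with a gripper value outside its range is refused whole. The fingers move at their own pace and stop on an object; "grip_force" is the grip in N (left out, the last holds). Time passes only in rows, so rows that do not move let the fingers close. It gives the time, the measured TCP pose, the force, the opening and the grip force at its end, in the units of the state.
- robot.get_obs(): the state, without advancing time (a new reading comes with each control period).
- robot.camera(name): name is "scene" or "top" or "wrist"; returns the picture (384x512x3 uint8, blue, green, red); there is no depth.
- robot.calibration(name): a dict with "fx", "fy", "cx", "cy" (pixels), "R" (3x3) and "t" (3): a world point X has camera coordinates R X + t; the wrist camera has in their place "T_tool_cam" (4x4, takes a point from camera to tool coordinates, whose origin is the TCP and whose axes are the flange's). Camera axes: x right, y down, z forward; pixel columns grow to the right and rows downward; lengths in m; the calibration is good to about 2 mm. A picture is of the moment at which its call begins: read the wrist's pose just before it. calibration takes no time and is no camera call.
- robot.hand_in(): hands the job in; it is judged then, once.
The state is a dict: "time": time; "q": joint angles; "joint_velocities": joint speeds; "joint_torque": joint torques, N m; "position": TCP position; "tool_rot": TCP orientation; "ft_force": force on the tool from outside, world axes, zero at the start; "moment": the same for the moment, N m; "grip_width": finger opening in m; "grip_force": force on a finger pad.
Only numpy, scipy, OpenCV 4.12 (cv2) and the standard library are available. Lean on these libraries where they do the work, as an engineer would, in place of code of your own. Each camera call takes 0.05 s, during which the arm holds its last target. There are 200 camera calls.

## Working session

There is one attempt and no reset: what is moved stays moved. The work goes in short steps, Python scripts to look and compute and a tool call to move; the robot and the scene stay as the last step left them, time stands still between calls to the robot, and variables do not carry over. Pictures are saved under pics/ and viewed, at most 14 in all, crops included, and the job is handed in when it is done.

Besides the shell and the picture viewer there is one more tool, called after "Request:" as a command line: name --argument value ..., lists and objects as JSON in quotes. jog_arm: Moves the arm, as the interface text tells. Shifts and turns lie within -1 to 1; 1 stands for 4 cm of shift or 4 degrees of turn. Its arguments: {"type":"object","properties":{"motion":{"type":"array","items":{"type":"number"}},"grip_force":{"type":"number"}},"required":["motion"]}

```bash
ls; mkdir -p pics
python3 - <<'E'
from rig import robot
import cv2,numpy as np
o=robot.get_obs()
print(o['time'],o['position'],o['tool_rot'],o['grip_width'],robot.tip_reach)
for n in ('scene','top','wrist'):
    c=robot.calibration(n); print(n,{k:np.round(v,4).tolist() for k,v in c.items()})
    cv2.imwrite(f'pics/{n}0.png',robot.camera(n))
a=cv2.imread('pics/top0.png');cv2.imwrite('pics/top0b.png',cv2.resize(a,(800,600)))
a=cv2.imread('pics/scene0.png');cv2.imwrite('pics/scene0b.png',cv2.resize(a,(800,600)))
E
```

```text
pics
0.0 [0.18721831 0.59556736 0.23256865] [ 1.51819098e-01  9.88407698e-01 -1.02773314e-03 -3.56647742e-04] 0.08698166174771506 0.011
scene {'fx': 362.7273, 'fy': 362.7273, 'cx': 256.128, 'cy': 191.5495, 'R': [[0.6896, 0.7241, -0.0138], [0.5828, -0.5662, -0.5829], [-0.4299, 0.3939, -0.8124]], 't': [-0.3607, -0.2607, 1.2946]}
top {'fx': 469.9743, 'fy': 469.9743, 'cx': 250.2398, 'cy': 193.6205, 'R': [[0.028, -0.9996, 0.0078], [-0.9974, -0.0284, -0.0667], [0.0669, -0.0059, -0.9977]], 't': [-0.0397, 0.4879, 1.6376]}
wrist {'fx': 267.0558, 'fy': 267.0558, 'cx': 255.969, 'cy': 195.0699, 'T_tool_cam': [[-0.0019, -0.9626, -0.2708, 0.0729], [1.0, -0.0019, -0.0003, -0.0005], [-0.0002, -0.2708, 0.9626, -0.1528], [0.0, 0.0, 0.0, 1.0]]}
```

View pics/top0b.png

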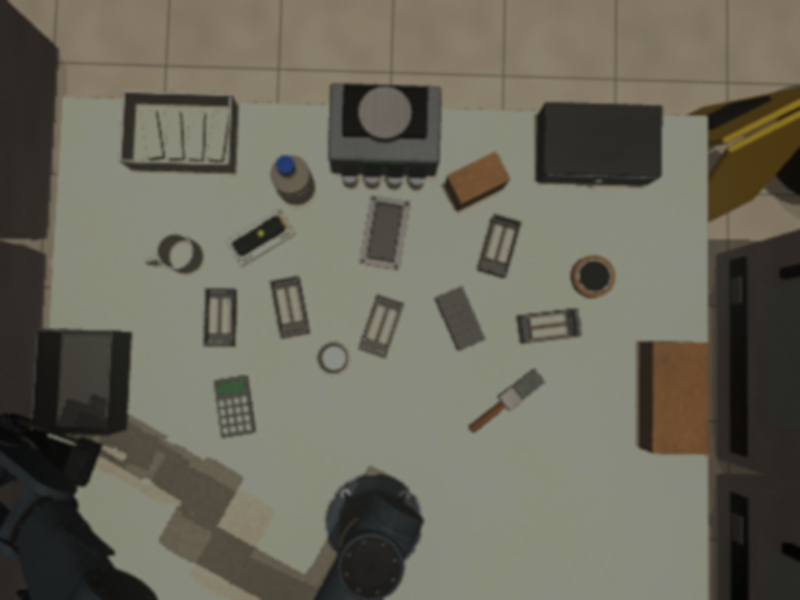

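View pics/scene0b.png

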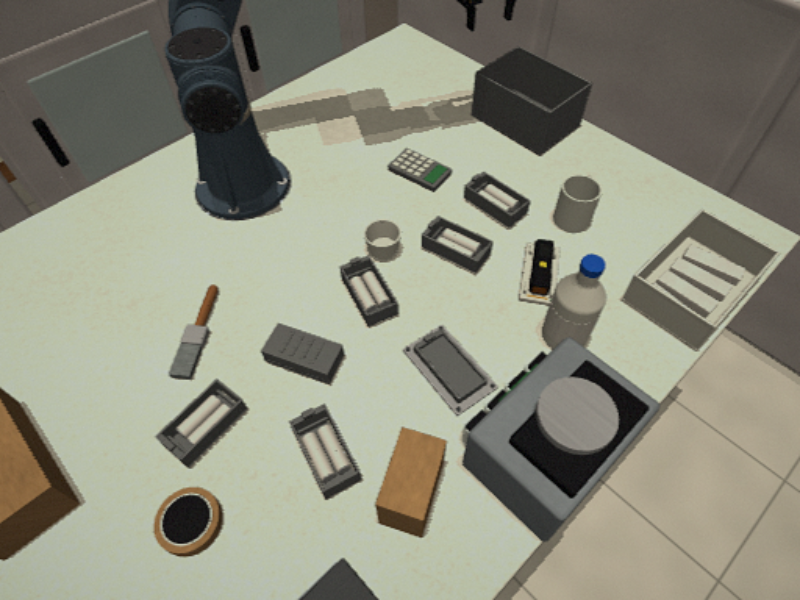

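All five trays are present, plus the lid at about (459,318), the base at (385,233) and the scanner at (262,235), all in the top view. Next I get rough poses and close crops to find the key ends.

```bash
cat > h.py <<'E'
import numpy as np,cv2
from scipy.spatial.transform import Rotation as Ro
from rig import robot
def ray(name,uv,obs=None):
    """camera centre and world direction of pixel(s)"""
    c=robot.calibration(name); uv=np.atleast_2d(uv).astype(float)
    d=np.c_[(uv[:,0]-c['cx'])/c['fx'],(uv[:,1]-c['cy'])/c['fy'],np.ones(len(uv))]
    if name=='wrist':
        T=np.eye(4);T[:3,:3]=Ro.from_quat(obs['tool_rot']).as_matrix();T[:3,3]=obs['position']
        T=T@np.array(c['T_tool_cam']); return T[:3,3],d@T[:3,:3].T
    R=np.array(c['R']);return -R.T@np.array(c['t']),d@R
def onplane(name,uv,z,obs=None):
    o,d=ray(name,uv,obs); return (o+d*((z-o[2])/d[:,2])[:,None])[:,:2]
def proj(name,X,obs=None):
    c=robot.calibration(name); X=np.atleast_2d(X)
    if name=='wrist':
        T=np.eye(4);T[:3,:3]=Ro.from_quat(obs['tool_rot']).as_matrix();T[:3,3]=obs['position']
        T=np.linalg.inv(T@np.array(c['T_tool_cam'])); R,t=T[:3,:3],T[:3,3]
    else: R,t=np.array(c['R']),np.array(c['t'])
    p=X@R.T+t; return np.c_[p[:,0]/p[:,2]*c['fx']+c['cx'],p[:,1]/p[:,2]*c['fy']+c['cy']]
def rectify(name,img,centre,ang,z,half=(.1,.06),ppm=1000,obs=None):
    """plane-z patch about centre, columns along ang, rows along -(ang+90)"""
    u=np.array([np.cos(ang),np.sin(ang)]);v=np.array([-u[1],u[0]]);a,b=half
    P=[np.r_[np.array(centre)+s*a*u+t*b*v,z] for s,t in((-1,1),(1,1),(1,-1),(-1,-1))]
    W,H=int(2*a*ppm),int(2*b*ppm)
    M=cv2.getPerspectiveTransform(proj(name,P,obs).astype(np.float32),np.float32([[0,0],[W,0],[W,H],[0,H]]))
    return cv2.warpPerspective(img,M,(W,H),flags=cv2.INTER_CUBIC)
E
python3 - <<'E'
from h import *
t=cv2.imread('pics/top0.png');s=cv2.imread('pics/scene0.png')
g=cv2.GaussianBlur(cv2.cvtColor(t,cv2.COLOR_BGR2GRAY),(3,3),0)
m=(g<105).astype(np.uint8)
rows=[];i=0
for c in cv2.findContours(m,cv2.RETR_EXTERNAL,cv2.CHAIN_APPROX_NONE)[0]:
    if not 250<cv2.contourArea(c)<1600: continue
    w=onplane('top',c[:,0],.044).astype(np.float32)
    (x,y),(a,b),an=cv2.minAreaRect(w)
    if a<b: an+=90
    px=c[:,0].mean(0)
    if max(a,b)>.2 : continue
    print(i,'px',np.round(px*800/512),'xy',round(x,3),round(y,3),'L',round(max(a,b),3),round(min(a,b),3),'ang',round(an,1))
    A=rectify('top',t,(x,y),np.radians(an),.044,ppm=1600);B=rectify('scene',s,(x,y),np.radians(an),.044,ppm=1600)
    r=np.hstack([A,B])[:, :]; cv2.putText(r,str(i),(3,25),0,.8,(0,0,255),2); rows.append(r);i+=1
L=rows[:14]
if len(L)%2: L.append(L[0]*0)
M=np.vstack([np.hstack(L[k:k+2]) for k in range(0,len(L),2)]);print(M.shape)
f=min(800/M.shape[1],600/M.shape[0]);cv2.imwrite('pics/m0.png',cv2.resize(M,None,fx=f,fy=f,interpolation=cv2.INTER_AREA))
E
```

```text
0 px [234. 406.] xy 0.251 0.311 L 0.128 0.078 ang 10.7
1 px [505. 399.] xy 0.277 -0.28 L 0.195 0.04 ang 129.1
2 px [548. 325.] xy 0.447 -0.375 L 0.141 0.065 ang 98.7
3 px [380. 326.] xy 0.435 -0.003 L 0.129 0.065 ang 163.1
4 px [459. 318.] xy 0.457 -0.177 L 0.13 0.069 ang 25.2
5 px [220. 317.] xy 0.446 0.352 L 0.128 0.073 ang 1.6
6 px [289. 307.] xy 0.472 0.199 L 0.132 0.069 ang 12.6
7 px [591. 276.] xy 0.558 -0.47 L 0.095 0.091 ang 91.6
8 px [177. 254.] xy 0.584 0.453 L 0.116 0.081 ang 76.9
9 px [498. 246.] xy 0.622 -0.261 L 0.137 0.071 ang 165.8
10 px [258. 235.] xy 0.629 0.274 L 0.127 0.046 ang 123.0
11 px [384. 232.] xy 0.644 -0.007 L 0.151 0.085 ang 173.1
12 px [292. 180.] xy 0.758 0.203 L 0.12 0.087 ang 23.5
13 px [475. 182.] xy 0.763 -0.207 L 0.144 0.085 ang 118.4
(1344, 1280, 3)
```

View pics/m0.png

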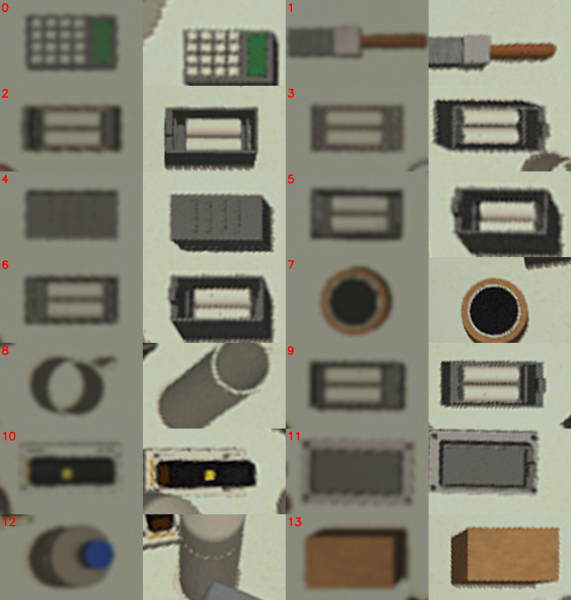

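```bash
cat >> h.py <<'E'
def psi_of(o):
    x=Ro.from_quat(o['tool_rot']).as_matrix()[:,0]; return np.degrees(np.arctan2(x[1],x[0]))
def plan(wps,hand,start=None,step=.039):
    """wps: (x,y,z,psi deg unwrapped); prints rows in the units of jog_arm (tool kept pointing down)"""
    o=robot.get_obs(); p,a=(np.array(o['position']),psi_of(o)) if start is None else (np.array(start[:3]),start[3])
    a=a+360*round((wps[0][3]-a)/360) if start is None and abs(a-wps[0][3])>200 else a
    rows=[]
    for w in wps:
        q,b=np.array(w[:3]),w[3]
        n=max(1,int(np.ceil(np.linalg.norm(q-p)/step)),int(np.ceil(abs(b-a)/3.95)))
        p0,a0=p.copy(),a
        for k in range(1,n+1):
            t=p0+(q-p0)*k/n; ta=a0+(b-a0)*k/n; c,s=np.cos(np.radians(a)),np.sin(np.radians(a))
            R=np.array([[c,s,0],[s,-c,0],[0,0,-1]])
            d=np.round(R.T@(t-p)/.04,2); r=np.round(-(ta-a)/4,2)
            p=p+R@d*.04; a=a-4*r
            rows.append([*d,0,0,r,hand])
    rows=[[round(float(v),2)+0. for v in r] for r in rows]
    for k in range(0,len(rows),12): print(str([int(v) if v==int(v) else v for r in rows[k:k+12] for v in r]).replace(' ',''))
    print('end',np.round(p,4),round(a,2),'rows',len(rows))
E
python3 - <<'E'
from h import *
plan([(.4,.35,.26,168),(.644,-.007,.115,173.1)],-1)
E
```

```text
[-0.77,-0.47,-0.08,0,0,-0.15,-1,-0.76,-0.49,-0.07,0,0,-0.15,-1,-0.76,-0.49,-0.08,0,0,-0.16,-1,-0.75,-0.49,-0.07,0,0,-0.15,-1,-0.75,-0.51,-0.08,0,0,-0.15,-1,-0.74,-0.51,-0.07,0,0,-0.15,-1,-0.74,-0.53,-0.08,0,0,-0.15,-1,-0.73,-0.52,-0.07,0,0,-0.15,-1,-0.73,-0.54,-0.08,0,0,-0.16,-1,-0.65,-0.62,0.3,0,0,-0.11,-1,-0.65,-0.63,0.3,0,0,-0.1,-1,-0.64,-0.63,0.31,0,0,-0.11,-1]
[-0.64,-0.64,0.3,0,0,-0.1,-1,-0.63,-0.64,0.3,0,0,-0.11,-1,-0.63,-0.64,0.3,0,0,-0.11,-1,-0.62,-0.65,0.3,0,0,-0.1,-1,-0.62,-0.66,0.31,0,0,-0.11,-1,-0.61,-0.66,0.3,0,0,-0.1,-1,-0.61,-0.66,0.3,0,0,-0.11,-1,-0.61,-0.67,0.3,0,0,-0.11,-1,-0.59,-0.67,0.3,0,0,-0.1,-1]
end [ 0.6439 -0.0068  0.1152] 173.1 rows 21
```

Request:
jog_arm --motion '[-0.77, -0.47, -0.08, 0, 0, -0.15, -1, -0.76, -0.49, -0.07, 0, 0, -0.15, -1, -0.76, -0.49, -0.08, 0, 0, -0.15, -1, -0.75, -0.49, -0.07, 0, 0, -0.15, -1, -0.75, -0.5, -0.08, 0, 0, -0.15, -1, -0.74, -0.51, -0.07, 0, 0, -0.15, -1, -0.74, -0.53, -0.08, 0, 0, -0.15, -1, -0.73, -0.52, -0.07, 0, 0, -0.15, -1, -0.73, -0.54, -0.08, 0, 0, -0.15, -1, -0.65, -0.62, 0.3, 0, 0, -0.1, -1, -0.65, -0.63, 0.3, 0, 0, -0.1, -1, -0.64, -0.63, 0.3, 0, 0, -0.1, -1]'

```text
time: 1.65
position: [0.4616, 0.2604, 0.2243]
tool_rot: [0.095, 0.996, -0.0, -0.0]
ft_force: [0.9, 0.3, -0.9]
grip_width: 0.087
grip_force: 0.0
```

Request:
jog_arm --motion '[-0.64, -0.64, 0.3, 0, 0, -0.1, -1, -0.63, -0.64, 0.3, 0, 0, -0.1, -1, -0.63, -0.64, 0.3, 0, 0, -0.1, -1, -0.62, -0.65, 0.3, 0, 0, -0.1, -1, -0.62, -0.66, 0.3, 0, 0, -0.1, -1, -0.61, -0.66, 0.3, 0, 0, -0.1, -1, -0.61, -0.66, 0.3, 0, 0, -0.1, -1, -0.61, -0.67, 0.3, 0, 0, -0.1, -1, -0.6, -0.67, 0.3, 0, 0, -0.1, -1, 0, 0, 0, 0, 0, 0, -1]'

```text
time: 2.9
position: [0.6441, -0.0095, 0.1154]
tool_rot: [0.065, 0.998, -0.0, -0.0]
ft_force: [-0.8, 0.4, -0.0]
grip_width: 0.0872
grip_force: 0.0
```

Run:
```python
from h import *
import json
o=robot.get_obs();im=robot.camera('wrist');cv2.imwrite('pics/w_base.png',im)
print(o['time'],o['position'],psi_of(o),o['ft_force'])
json.dump({k:np.array(o[k]).tolist() for k in('position','tool_rot')},open('base_obs.json','w'))
c=im[60:384,120:400];cv2.imwrite('pics/w_base_c.png',cv2.resize(c,None,fx=1.85,fy=1.85,interpolation=cv2.INTER_CUBIC))
```

```text
2.9 [ 0.64405791 -0.00946352  0.11536571] 172.5545674762839 [-0.83001348  0.39310478 -0.02018406]
```

View pics/w_base_c.png

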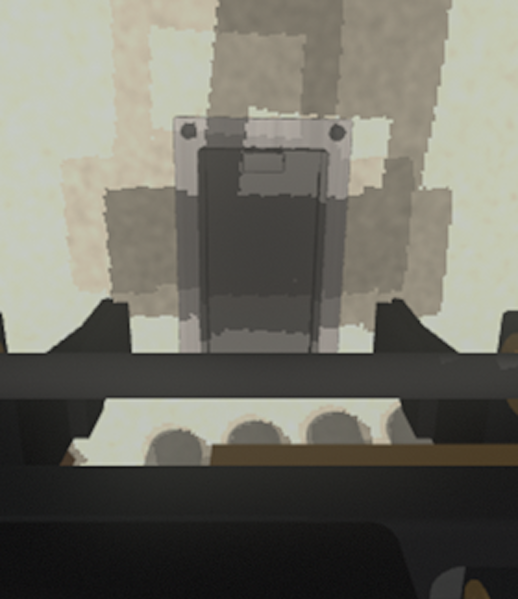

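The key end of the base is clear: its rim edge is at row ~140, the sides are at columns ~227 and 296, and the key is centred on column 262. The gripper bar hides the far end. Now I measure the edges by profile.

Run:
```python
from h import *
import json
o=json.load(open('base_obs.json'));im=cv2.imread('pics/w_base.png')
a=psi_of(o);p=np.array(o['position'][:2])
# patch: columns along tool x dir (key end at right), rows along -(a+90)
P=cv2.cvtColor(rectify('wrist',im,p,np.radians(a),.024,half=(.1,.06),ppm=2000,obs=o),cv2.COLOR_BGR2GRAY).astype(float)
def peaks(v,off,sc,name):
    d=np.gradient(cv2.GaussianBlur(v.reshape(-1,1),(1,9),0).ravel());i=[k for k in range(2,len(d)-2) if abs(d[k])>1.2 and abs(d[k])==abs(d[k-2:k+3]).max()]
    print(name,[(round((k*.5-off)*sc,1),round(d[k],1)) for k in i])
for lo,hi in((10,25),(25,40),(40,52)):   # mm along tool x
    peaks(P[:,2*(100+lo):2*(100+hi)].mean(1),60,-1,f'side@{lo}-{hi} (mm along a+90)')
for y in(-28,-22,-16,0,16,22,28):
    r=int(2*(60-y)); peaks(P[r-5:r+5].mean(0),100,1,f'end y={y}')
cv2.imwrite('pics/rb.png',cv2.resize(P[:,180:],None,fx=3,fy=3)[:600,:800])
```

```text
side@10-25 (mm along a+90) [(39.5, np.float64(-5.8)), (28.0, np.float64(-4.4)), (25.0, np.float64(-1.4)), (22.5, np.float64(1.2)), (-30.5, np.float64(-1.8)), (-33.0, np.float64(1.9)), (-36.5, np.float64(4.4)), (-46.5, np.float64(6.0))]
side@25-40 (mm along a+90) [(39.5, np.float64(-5.0)), (33.0, np.float64(2.2)), (28.0, np.float64(-9.0)), (7.5, np.float64(2.6)), (-31.0, np.float64(-3.9)), (-33.0, np.float64(5.2)), (-36.5, np.float64(5.3)), (-41.0, np.float64(1.6)), (-47.0, np.float64(5.8)), (-54.5, np.float64(-2.5))]
side@40-52 (mm along a+90) [(39.0, np.float64(-6.6)), (27.5, np.float64(-15.3)), (7.0, np.float64(4.0)), (-13.5, np.float64(-1.7)), (-15.5, np.float64(2.1)), (-31.0, np.float64(-3.1)), (-33.5, np.float64(2.7)), (-36.5, np.float64(8.7)), (-47.5, np.float64(8.2))]
end y=-28 [(-81.5, np.float64(-28.1)), (-78.5, np.float64(1.4)), (-53.5, np.float64(9.8)), (-42.5, np.float64(-5.2)), (-20.0, np.float64(-1.9)), (33.0, np.float64(5.4)), (53.5, np.float64(-4.6)), (56.0, np.float64(13.1)), (70.0, np.float64(5.5)), (72.0, np.float64(-10.2))]
end y=-22 [(-81.5, np.float64(-28.1)), (
[... 1370 characters left out ...]
, (-42.0, np.float64(-2.9)), (-20.5, np.float64(-1.5)), (57.0, np.float64(9.7)), (60.0, np.float64(-2.2)), (64.5, np.float64(4.6)), (71.0, np.float64(6.5)), (74.5, np.float64(4.4)), (77.5, np.float64(-1.9)), (81.5, np.float64(3.6)), (84.0, np.float64(-1.2)), (88.5, np.float64(1.5))]
end y=28 [(-81.5, np.float64(-27.9)), (-53.5, np.float64(14.6)), (-46.5, np.float64(-4.7)), (-39.0, np.float64(-1.2)), (-33.5, np.float64(-1.8)), (-15.5, np.float64(-1.5)), (33.0, np.float64(7.2)), (55.5, np.float64(4.7)), (61.0, np.float64(-9.3)), (67.5, np.float64(9.1)), (71.5, np.float64(8.5))][ WARN:0@0.394] global loadsave.cpp:1063 imwrite_ Unsupported depth image for selected encoder is fallbacked to CV_8U.
```

```bash
cat >> h.py <<'E'
def fitrim(im,o,z,guess=(0,0,0),win=7,xr=(0,50)):
    """rim rectangle (130x64) at plane z from its key-end edge and sides, in tool-axes patch (mm: X along tool x, Y along psi+90).
    guess: centre (mm) and angle offset (deg) relative to the tool. Returns centre X,Y mm, angle offset deg."""
    a=psi_of(o)+guess[2]; u=np.radians(psi_of(o)); U=np.array([[np.cos(u),-np.sin(u)],[np.sin(u),np.cos(u)]])
    p=np.array(o['position'][:2])+U@np.array(guess[:2])/1000
    G=cv2.cvtColor(rectify('wrist',im,p,np.radians(a),z,half=(.1,.06),ppm=4000,obs=o),cv2.COLOR_BGR2GRAY).astype(np.float32)
    G=cv2.GaussianBlur(G,(9,9),0)
    gx=cv2.Sobel(G,cv2.CV_32F,1,0); gy=-cv2.Sobel(G,cv2.CV_32F,0,1)   # gy: along +Y
    def line(t,best):
        t,best=np.array(t),np.array(best)
        for _ in range(4):
            k=np.polyfit(t,best,1); r=abs(best-np.polyval(k,t)); m=r<=max(.6,np.percentile(r,75)); t,best=t[m],best[m]
        return k,len(t),r[m].max()
    res={}
    def col(x): return int(round((x+100)*4))
    def row(y): return int(round((60-y)*4))
    for s in(1,-1):
        T=[];B=[]
        for x in np.arange(*xr,1.):
            ys=np.arange(s*32-win,s*32+win,.25); v=np.array([s*gy[row(y),col(x)] for y in ys]); i=v.argmax(); T.append(x);B.append(ys[i])
        res[s]=line(T,B)
    T=[];B=[]
    for y in list(np.arange(-29,-14,1.))+list(np.arange(14,29,1.)):
        xs=np.arange(65-win,65+win,.25); v=np.array([gx[row(y),col(x)] for x in xs]); T.append(y);B.append(xs[v.argmax()])
    res['e']=line(T,B)
    sl=[np.degrees(res[1][0][0]),np.degrees(res[-1][0][0]),-np.degrees(res['e'][0][0])]
    for n in res: print('  ',n,np.round(res[n][0],3),res[n][1],round(float(res[n][2]),2))
    th=np.mean(sl[:2]) if True else 0
    xe=np.polyval(res['e'][0],0); xc=xe-65; m=(res[1][0]+res[-1][0])/2; yc=np.polyval(m,xc)
    print('   width',round(res[1][0][1]-res[-1][0][1],1),'slopes',np.round(sl,2),'rest',round(xc,2),round(yc,2))
    g=np.radians(guess[2]);C=np.array(guess[:2])+np.array([[np.cos(g),-np.sin(g)],[np.sin(g),np.cos(g)]])@[xc,yc]
    th=np.average(sl,weights=[1,1,1])+guess[2]
    W=np.array(o['position'][:2])+U@C/1000
    print('   tool-frame centre mm',np.round(C,2),'angle',round(th,2),'| world',np.round(W,4),'dir',round(psi_of(o)+th,2))
    return C,th,W,psi_of(o)+th
E
python3 - <<'E'
from h import *
import json
o=json.load(open('base_obs.json'));im=cv2.imread('pics/w_base.png')
fitrim(im,o,.024,(-8.5,-4,-1),win=4,xr=(25,62))
fitrim(im,o,.024,(-8.5,-4,-.5),win=3,xr=(10,62))
# next: tray 3 look (rim .044 -> TCP .124)... same rel. height as base (.115-.024=.091)
plan([(.55,-.01,.16,165),(.435,-.003,.135,163.1)],-1)
E
```

```text
1 [-1.0000e-02  3.3107e+01] 37 0.3
   -1 [ 2.0000e-03 -3.1741e+01] 29 0.18
   e [-7.0000e-03  6.4688e+01] 30 0.39
   width 64.8 slopes [-0.6   0.1   0.41] rest -0.31 0.68
   tool-frame centre mm [-8.8  -3.31] angle -1.03 | world [ 0.6532 -0.0073] dir 171.52
   1 [-7.000e-03  3.257e+01] 52 0.37
   -1 [-5.0000e-03 -3.1822e+01] 49 0.37
   e [3.0000e-03 6.4752e+01] 30 0.4
   width 64.4 slopes [-0.42 -0.31 -0.2 ] rest -0.25 0.38
   tool-frame centre mm [-8.74 -3.62] angle -0.81 | world [ 0.6532 -0.007 ] dir 171.74
[0.77,-0.12,-0.37,0,0,0.63,-1,0.76,-0.15,-0.37,0,0,0.64,-1,0.75,-0.18,-0.37,0,0,0.63,-1,0.71,-0.14,0.16,0,0,0.12,-1,0.7,-0.15,0.15,0,0,0.12,-1,0.7,-0.16,0.16,0,0,0.12,-1,0.7,-0.16,0.16,0,0,0.12,-1]
end [ 0.4351 -0.003   0.135 ] 163.1 rows 7
```

Request:
jog_arm --motion '[0.77, -0.12, -0.37, 0, 0, 0.63, -1, 0.76, -0.15, -0.37, 0, 0, 0.64, -1, 0.75, -0.18, -0.37, 0, 0, 0.63, -1, 0.7, -0.15, 0.16, 0, 0, 0.12, -1, 0.7, -0.15, 0.16, 0, 0, 0.12, -1, 0.7, -0.16, 0.16, 0, 0, 0.12, -1, 0.7, -0.16, 0.16, 0, 0, 0.12, -1, 0, 0, 0, 0, 0, 0, -1, 0, 0, 0, 0, 0, 0, -1]'

```text
time: 4.08
position: [0.4372, -0.0029, 0.1362]
tool_rot: [0.146, 0.989, -0.0, 0.002]
ft_force: [0.4, 0.0, -0.1]
grip_width: 0.0869
grip_force: 0.0
```

```bash
cat >> h.py <<'E'
def look(tag,z=.044,guess=(0,0,0),win=10,**k):
    o=robot.get_obs();im=robot.camera('wrist');cv2.imwrite(f'pics/{tag}.png',im)
    print('t',o['time'],np.round(o['position'],4),round(psi_of(o),2))
    r=fitrim(im,o,z,guess,win,**k)
    return fitrim(im,o,z,(*r[0],r[1]),4,**k)
E
python3 - <<'E'
from h import *
C,th,W,d=look('w_t3')
plan([(*W,.070,d),(*W,.022,d)],-1)
im=cv2.imread('pics/w_t3.png');cv2.imwrite('pics/w_t3c.png',cv2.resize(im[60:300,120:400],None,fx=2,fy=2))
E
```

```text
t 4.075 [ 0.4372 -0.0029  0.1362] 163.26
   1 [-8.00e-03  3.36e+01] 35 0.3
   -1 [-9.0000e-03 -3.0529e+01] 37 0.29
   e [1.2000e-02 6.4406e+01] 30 0.56
   width 64.1 slopes [-0.48 -0.51 -0.69] rest -0.59 1.54
   tool-frame centre mm [-0.59  1.54] angle -0.56 | world [ 0.4373 -0.0045] dir 162.71
   1 [-4.0000e-03  3.2104e+01] 45 0.3
   -1 [ 2.0000e-03 -3.2089e+01] 37 0.31
   e [-1.0000e-03  6.5058e+01] 30 0.6
   width 64.2 slopes [-0.2   0.13  0.08] rest 0.06 0.01
   tool-frame centre mm [-0.54  1.55] angle -0.56 | world [ 0.4373 -0.0045] dir 162.71
[0,-0.02,0.83,0,0,0.07,-1,0,-0.02,0.82,0,0,0.07,-1,0,0,0.6,0,0,0,-1,0,0,0.6,0,0,0,-1]
end [ 0.4371 -0.0047  0.0222] 162.7 rows 4
```

View pics/w_t3c.png

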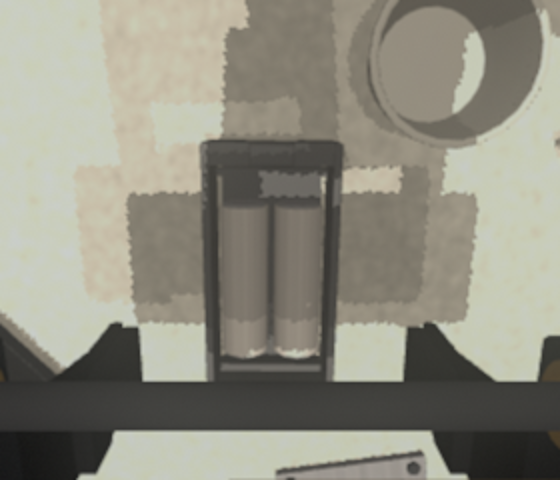

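The rim fit is good: the tray is 64 wide and the near end is visible. Before lifting anything I check the key ends in a zoomed scene montage.

Run:
```python
from h import *
s=cv2.imread('pics/scene0.png');L=[]
for n,x,y,d in((2,.447,-.375,98.7-180),(3,.437,-.0045,162.7),(4,.457,-.177,205.2),(5,.446,.352,181.6),(6,.472,.199,192.6),(9,.622,-.261,165.8)):
    u=np.array([np.cos(np.radians(d)),np.sin(np.radians(d))]);c=proj('scene',[x,y,.03])[0]
    k=proj('scene',[np.r_[np.array([x,y])+.066*u,.05]])[0]
    x0,y0=int(c[0]-33),int(c[1]-37); P=cv2.resize(s[y0:y0+74,x0:x0+66],None,fx=4,fy=4,interpolation=cv2.INTER_CUBIC)
    cv2.circle(P,tuple(int(v) for v in (k-[x0,y0])*4),22,(0,0,255),1);cv2.putText(P,str(n),(3,25),0,.8,(0,0,255),2);L.append(P)
cv2.imwrite('pics/keys.png',np.vstack([np.hstack(L[:3]),np.hstack(L[3:])]))
```

```text
(no output)
```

View pics/keys.png

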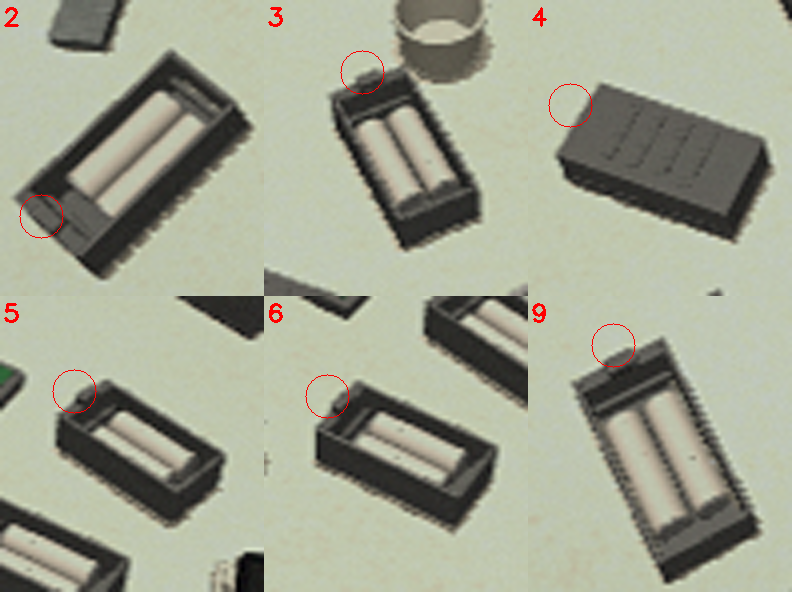

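Keys on 3, 5, 6 and 9 are confirmed at the robot side. Tray 2 and the lid will be checked with the wrist camera. Now I grasp tray 3.

Request:
jog_arm --motion '[0, -0.02, 0.83, 0, 0, 0.07, -1, 0, -0.02, 0.82, 0, 0, 0.07, -1, 0, 0, 0.6, 0, 0, 0, -1, 0, 0, 0.6, 0, 0, 0, -1, 0, 0, 0, 0, 0, 0, -1, 0, 0, 0, 0, 0, 0, 1, 0, 0, 0, 0, 0, 0, 1, 0, 0, 0, 0, 0, 0, 1, 0, 0, 0, 0, 0, 0, 1, 0, 0, 0, 0, 0, 0, 1, 0, 0, 0, 0, 0, 0, 1]' --grip_force 40

```text
time: 5.5
position: [0.4358, -0.0046, 0.0223]
tool_rot: [0.151, 0.989, -0.0, 0.001]
ft_force: [0.3, 1.7, 6.6]
grip_width: 0.0638
grip_force: 40.0
```

Run:
```python
from h import *
o=robot.get_obs();p=o['position'];print(p,psi_of(o),o['grip_width'],o['ft_force'])
B=(.6532,-.0072);bd=171.7
plan([(p[0],p[1],.12,psi_of(o)),(*B,.12,bd)],1)
```

```text
[ 0.4358279  -0.00457508  0.02233904] 162.64756037408637 0.06381238077327521 [0.34205535 1.7499765  6.6098855 ]
[0,0,-0.81,0,0,0,1,0,0,-0.82,0,0,0,1,0,0,-0.81,0,0,0,1,-0.87,0.26,0,0,0,-0.38,1,-0.87,0.24,0,0,0,-0.37,1,-0.88,0.21,0,0,0,-0.38,1,-0.89,0.19,0,0,0,-0.38,1,-0.89,0.17,0,0,0,-0.38,1,-0.89,0.14,0,0,0,-0.37,1]
end [ 0.6531 -0.0072  0.1199] 171.69 rows 9
```

Request:
jog_arm --motion '[0, 0, -0.81, 0, 0, 0, 1, 0, 0, -0.82, 0, 0, 0, 1, 0, 0, -0.81, 0, 0, 0, 1, -0.87, 0.26, 0, 0, 0, -0.38, 1, -0.87, 0.24, 0, 0, 0, -0.37, 1, -0.88, 0.21, 0, 0, 0, -0.38, 1, -0.89, 0.19, 0, 0, 0, -0.38, 1, -0.89, 0.17, 0, 0, 0, -0.38, 1, -0.88, 0.14, 0, 0, 0, -0.37, 1, 0, 0, 0.5, 0, 0, 0, 1, 0, 0, 0, 0, 0, 0, 1, 0, 0, 0, 0, 0, 0, 1]'

```text
time: 7.0
position: [0.6507, -0.0069, 0.0984]
tool_rot: [0.072, 0.997, 0.0, -0.001]
ft_force: [-0.1, 0.1, -4.6]
grip_width: 0.0636
grip_force: 40.0
```

Run:
```python
from h import *
o=robot.get_obs();p=o['position'];print(p,psi_of(o),o['grip_width'],o['ft_force'],o['moment'])
T=(.6517,-.0075)
plan([(*T,.065,171.7),(*T,.046,171.7),(*T,.039,171.7)],1,step=.02)
cv2.imwrite('pics/held.png',robot.camera('wrist'))
im=cv2.imread('pics/held.png');cv2.imwrite('pics/heldc.png',cv2.resize(im[30:300,120:400],None,fx=2,fy=2))
```

```text
[ 0.65069579 -0.00690715  0.09844854] 171.69640118701813 0.06359831447843904 [-0.12849183  0.06921172 -4.57789115] [ 0.04842087 -0.04789821  0.01279357]
[-0.01,-0.01,0.42,0,0,0,1,-0.02,0,0.42,0,0,0,1,0,0,0.47,0,0,0,1,0,0,0.18,0,0,0,1]
end [ 0.6518 -0.0075  0.0388] 171.7 rows 4
```

View pics/heldc.png

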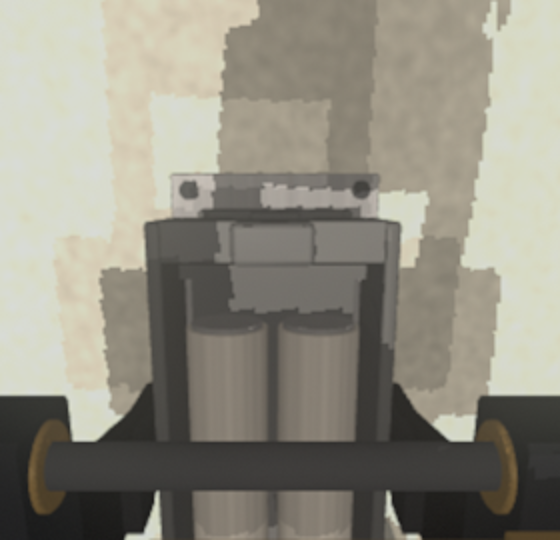

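The held tray shows its key at the near end, centred over the plate. Lowering it now.

Request:
jog_arm --motion '[-0.01, -0.01, 0.42, 0, 0, 0, 1, -0.02, 0, 0.42, 0, 0, 0, 1, 0, 0, 0.2, 0, 0, 0, 1, 0, 0, 0.2, 0, 0, 0, 1, 0, 0, 0.1, 0, 0, 0, 1, 0, 0, 0.1, 0, 0, 0, 1, 0, 0, 0.05, 0, 0, 0, 1, 0, 0, 0, 0, 0, 0, 1]'

```text
time: 8.05
position: [0.6541, -0.0078, 0.0412]
tool_rot: [0.072, 0.997, -0.0, 0.001]
ft_force: [-1.1, 0.4, 5.8]
grip_width: 0.0638
grip_force: 40.0
```

Request:
jog_arm --motion '[0, 0, 0.05, 0, 0, 0, 1, 0, 0, 0.05, 0, 0, 0, 1, 0, 0, 0, 0, 0, 0, 1]'

```text
time: 8.43
position: [0.6541, -0.0078, 0.0411]
tool_rot: [0.072, 0.997, -0.0, 0.001]
ft_force: [-6.1, 1.1, 26.0]
grip_width: 0.0638
grip_force: 40.0
```

Run:
```python
from h import *
o=robot.get_obs();p=o['position'];print(p,psi_of(o),o['grip_width'],o['ft_force'],o['moment'],Ro.from_quat(o['tool_rot']).as_matrix()[:,2])
```

```text
[ 0.6541078  -0.0078062   0.04108801] 171.70306605741692 0.06378893560570148 [-6.11117379  1.06125942 25.99858341] [ 0.32437041  1.58708673 -0.03094801] [ 2.78967392e-03 -7.06851665e-04 -9.99995859e-01]
```

Request:
jog_arm --motion '[0, 0, -0.08, 0, 0, 0, 1, 0.03, 0, 0, 0, 0, 0, 1, 0.03, 0, 0.04, 0, 0, 0, 1, 0, 0, 0.04, 0, 0, 0, 1, 0, 0, 0, 0, 0, 0, 1]'

```text
time: 9.05
position: [0.6541, -0.0078, 0.0411]
tool_rot: [0.072, 0.997, -0.0, 0.004]
ft_force: [-3.8, 1.0, 25.0]
grip_width: 0.0636
grip_force: 40.0
```

Run:
```python
from h import *
o=robot.get_obs();p=o['position'];print(p,psi_of(o),o['grip_width'],o['ft_force'],o['moment'])
```

```text
[ 0.65412644 -0.00780391  0.04109094] 171.70543021083606 0.06358243543807836 [-3.82084534  0.98024085 25.00528443] [ 0.21527099  1.05772219 -0.00158213]
```

Request:
jog_arm --motion '[0, 0, -0.12, 0, 0, 0, 1, 0, 0, -0.12, 0, 0, 0, 1, 0, 0, -0.1, 0, 0, 0, 1, 0, 0, 0, 0, 0, 0, 1, 0, 0, 0, 0, 0, 0, 1, 0, 0, 0, 0, 0, 0, 1, 0, 0, 0, 0, 0, 0, 1]'

```text
time: 9.93
position: [0.6506, -0.0073, 0.0489]
tool_rot: [0.072, 0.997, 0.0, -0.0]
ft_force: [-0.4, 0.3, -5.1]
grip_width: 0.0635
grip_force: 40.0
```

Run:
```python
from h import *
o=robot.get_obs();p=o['position'];print(p,psi_of(o),o['grip_width'],o['ft_force'],o['moment'])
im=robot.camera('wrist')
z=p[2]+.0215
fitrim(im,o,z,(-1,0,0),6,xr=(20,60))
```

```text
[ 0.65062181 -0.00732953  0.04893409] 171.6959980323781 0.06354437049686795 [-0.42407871  0.34106118 -5.09523902] [ 0.01662686 -0.04604728  0.01096621]
   1 [-3.0000e-03  3.2596e+01] 33 0.21
   -1 [  0.    -31.224] 22 0.29
   e [-1.000e-03  6.596e+01] 23 0.43
   width 63.8 slopes [-0.16  0.03  0.07] rest 0.96 0.68
   tool-frame centre mm [-0.04  0.68] angle -0.02 | world [ 0.6506 -0.008 ] dir 171.67
```

Request:
jog_arm --motion '[-0.04, 0, 0, 0, 0, 0, 1, 0, 0, 0.1, 0, 0, 0, 1, 0, 0, 0.07, 0, 0, 0, 1, 0, 0, 0, 0, 0, 0, 1, 0, 0, 0, 0, 0, 0, 1, 0, 0, 0, 0, 0, 0, 1]'

```text
time: 10.72
position: [0.6525, -0.0076, 0.0424]
tool_rot: [0.072, 0.997, -0.0, 0.0]
ft_force: [0.2, 0.4, -4.7]
grip_width: 0.0636
grip_force: 40.0
```

Request:
jog_arm --motion '[0, 0, 0.03, 0, 0, 0, 1, 0, 0, 0, 0, 0, 0, 1, 0, 0, 0, 0, 0, 0, 1]'

```text
time: 11.1
position: [0.6524, -0.0076, 0.0412]
tool_rot: [0.072, 0.997, -0.0, 0.0]
ft_force: [-0.1, 0.6, -5.4]
grip_width: 0.0639
grip_force: 40.0
```

Request:
jog_arm --motion '[0, 0, 0.02, 0, 0, 0, 1, 0, 0, 0, 0, 0, 0, 1, 0, 0, 0, 0, 0, 0, 1]'

```text
time: 11.48
position: [0.6524, -0.0076, 0.0411]
tool_rot: [0.072, 0.997, -0.0, 0.0]
ft_force: [-2.6, -0.1, 3.6]
grip_width: 0.0637
grip_force: 40.0
```

Contact comes at the same height in two positions and without force, so the tray appears seated. I release it and look.

Request:
jog_arm --motion '[0, 0, -0.03, 0, 0, 0, 1, 0, 0, 0, 0, 0, 0, -1, 0, 0, 0, 0, 0, 0, -1, 0, 0, 0, 0, 0, 0, -1, 0, 0, -0.6, 0, 0, 0, -1, 0, 0, -0.9, 0, 0, 0, -1, 0, 0, -0.9, 0, 0, 0, -1, 0, 0, -0.4, 0, 0, 0, -1, 0, 0, 0, 0, 0, 0, -1, 0, 0, 0, 0, 0, 0, -1, 0, 0, 0, 0, 0, 0, -1]'

```text
time: 12.85
position: [0.6514, -0.0074, 0.1518]
tool_rot: [0.072, 0.997, 0.0, -0.002]
ft_force: [0.3, -0.3, 0.3]
grip_width: 0.0873
grip_force: 0.0
```

Run:
```python
from h import *
look('w_s1',.061,win=6)
cv2.imwrite('pics/s1.png',robot.camera('scene'))
im=cv2.imread('pics/s1.png')
c=proj('scene',[.6532,-.0075,.03])[0].astype(int)
A=cv2.resize(im[c[1]-50:c[1]+50,c[0]-50:c[0]+50],None,fx=4,fy=4,interpolation=cv2.INTER_CUBIC)
w=cv2.imread('pics/w_s1.png');Bq=cv2.resize(w[60:260,160:360],(400,400),interpolation=cv2.INTER_CUBIC)
cv2.imwrite('pics/s1c.png',np.hstack([A,Bq]))
o=robot.get_obs()
plan([(.50,.1,.16,185),(.472,.199,.135,192.6)],-1)
```

```text
t 12.85 [ 0.6514 -0.0074  0.1518] 171.69
   1 [-3.0000e-02  3.7608e+01] 21 0.26
   -1 [  0.257 -40.235] 16 1.44
   e [-8.0000e-03  6.3739e+01] 26 0.46
   width 77.8 slopes [-1.71 14.71  0.47] rest -1.26 -1.46
   tool-frame centre mm [-1.26 -1.46] angle 4.49 | world [ 0.6528 -0.0062] dir 176.18
   1 [-0.078 34.576] 28 0.49
   -1 [ 2.0000e-03 -3.0723e+01] 16 0.72
   e [ 0.068 65.131] 27 0.58
   width 65.3 slopes [-4.44  0.09 -3.89] rest 0.13 1.92
   tool-frame centre mm [-1.28  0.47] angle 1.74 | world [ 0.6526 -0.0081] dir 173.43
[0.83,0.42,-0.04,0,0,-0.67,-1,0.81,0.46,-0.04,0,0,-0.66,-1,0.78,0.5,-0.04,0,0,-0.67,-1,0.76,0.53,-0.04,0,0,-0.66,-1,0.74,0.57,-0.04,0,0,-0.67,-1,0.16,0.84,0.21,0,0,-0.63,-1,0.12,0.85,0.21,0,0,-0.63,-1,0.09,0.85,0.21,0,0,-0.64,-1]
end [0.4719 0.1988 0.135 ] 192.61 rows 8
```

View pics/s1c.png

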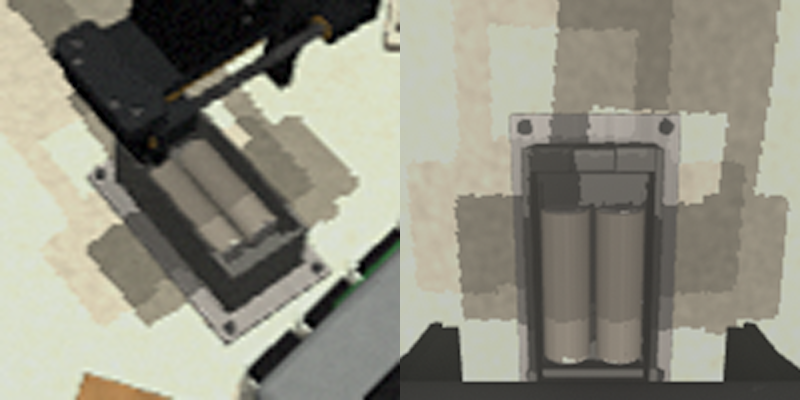

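Tray 1 sits squarely in the base (left: scene view, right: wrist view with the key at the top). Next is tray 6.

Request:
jog_arm --motion '[0.83, 0.42, -0.04, 0, 0, -0.67, -1, 0.81, 0.46, -0.04, 0, 0, -0.66, -1, 0.78, 0.5, -0.04, 0, 0, -0.67, -1, 0.76, 0.53, -0.04, 0, 0, -0.66, -1, 0.74, 0.57, -0.04, 0, 0, -0.67, -1, 0.16, 0.84, 0.21, 0, 0, -0.63, -1, 0.12, 0.85, 0.21, 0, 0, -0.63, -1, 0.09, 0.85, 0.21, 0, 0, -0.64, -1, 0, 0, 0, 0, 0, 0, -1, 0, 0, 0, 0, 0, 0, -1, 0, 0, 0, 0, 0, 0, -1, 0, 0, 0, 0, 0, 0, -1]'

```text
time: 14.45
position: [0.4731, 0.1979, 0.1366]
tool_rot: [-0.109, 0.994, -0.0, 0.0]
ft_force: [-0.4, -0.2, 0.1]
grip_width: 0.087
grip_force: 0.0
```

Run:
```python
from h import *
C,th,W,d=look('w_t6')
plan([(*W,.070,d),(*W,.022,d)],-1)
```

```text
t 14.45 [0.4731 0.1979 0.1366] -167.47
   1 [-5.0000e-03  3.0181e+01] 50 0.3
   -1 [-4.0000e-03 -3.4008e+01] 28 0.39
   e [-1.000e-03  6.324e+01] 28 0.47
   width 64.2 slopes [-0.28 -0.22  0.03] rest -1.76 -1.91
   tool-frame centre mm [-1.76 -1.91] angle -0.16 | world [0.4744 0.2002] dir -167.63
   1 [-3.0000e-03  3.2094e+01] 50 0.49
   -1 [ 3.0000e-03 -3.2138e+01] 40 0.28
   e [-2.0000e-03  6.5018e+01] 29 0.59
   width 64.2 slopes [-0.17  0.18  0.14] rest 0.02 -0.02
   tool-frame centre mm [-1.74 -1.93] angle -0.11 | world [0.4744 0.2002] dir -167.58
[-0.02,0.02,0.83,0,0,0.01,-1,-0.02,0.03,0.83,0,0,0.02,-1,0,0,0.6,0,0,0,-1,0,0,0.6,0,0,0,-1]
end [0.4742 0.2003 0.0221] -167.58 rows 4
```

Request:
jog_arm --motion '[-0.02, 0.02, 0.83, 0, 0, 0.01, -1, -0.02, 0.03, 0.83, 0, 0, 0.02, -1, 0, 0, 0.6, 0, 0, 0, -1, 0, 0, 0.6, 0, 0, 0, -1, 0, 0, 0, 0, 0, 0, -1, 0, 0, 0, 0, 0, 0, -1, 0, 0, 0, 0, 0, 0, 1, 0, 0, 0, 0, 0, 0, 1, 0, 0, 0, 0, 0, 0, 1, 0, 0, 0, 0, 0, 0, 1, 0, 0, 0, 0, 0, 0, 1]'

```text
time: 15.88
position: [0.4739, 0.2012, 0.0224]
tool_rot: [-0.109, 0.994, 0.0, 0.0]
ft_force: [0.4, 0.5, 7.1]
grip_width: 0.064
grip_force: 40.0
```

Run:
```python
from h import *
o=robot.get_obs();p=o['position'];print(p,psi_of(o),o['grip_width'],o['ft_force'],o['grip_force'])
a=psi_of(o)+360
plan([(p[0],p[1],.15,a),(.6524,-.0077,.15,171.7)],1,start=(*p,a))
```

```text
[0.47394916 0.20115508 0.02244584] -167.50880336179614 0.06399088259345785 [0.3796803  0.47214596 7.1460147 ] 39.99788356013596
[0,0,-0.8,0,0,0,1,0,0,-0.79,0,0,0,1,0,0,-0.8,0,0,0,1,0,0,-0.8,0,0,0,1,-0.4,-0.76,0,0,0,0.65,1,-0.44,-0.74,0,0,0,0.65,1,-0.47,-0.71,0,0,0,0.65,1,-0.5,-0.7,0,0,0,0.65,1,-0.54,-0.67,0,0,0,0.65,1,-0.56,-0.65,0,0,0,0.65,1,-0.59,-0.62,0,0,0,0.65,1,-0.62,-0.6,0,0,0,0.65,1]
end [ 0.6523 -0.0078  0.15  ] 171.69 rows 12
```

Request:
jog_arm --motion '[0, 0, -0.8, 0, 0, 0, 1, 0, 0, -0.8, 0, 0, 0, 1, 0, 0, -0.8, 0, 0, 0, 1, 0, 0, -0.8, 0, 0, 0, 1, -0.4, -0.76, 0, 0, 0, 0.65, 1, -0.44, -0.74, 0, 0, 0, 0.65, 1, -0.47, -0.71, 0, 0, 0, 0.65, 1, -0.5, -0.7, 0, 0, 0, 0.65, 1, -0.54, -0.67, 0, 0, 0, 0.65, 1, -0.56, -0.65, 0, 0, 0, 0.65, 1, -0.59, -0.62, 0, 0, 0, 0.65, 1, -0.62, -0.6, 0, 0, 0, 0.65, 1]'

```text
time: 17.38
position: [0.6508, -0.0086, 0.1475]
tool_rot: [0.073, 0.997, 0.0, -0.003]
ft_force: [0.2, 0.3, -6.7]
grip_width: 0.0636
grip_force: 40.0
```

Request:
jog_arm --motion '[0, 0, 0.4, 0, 0, 0, 1, 0, 0, 0.4, 0, 0, 0, 1, 0, 0, 0, 0, 0, 0, 1, 0, 0, 0, 0, 0, 0, 1, 0, 0, 0, 0, 0, 0, 1, 0, 0, 0, 0, 0, 0, 1]'

```text
time: 18.12
position: [0.6524, -0.0078, 0.1187]
tool_rot: [0.072, 0.997, -0.0, 0.001]
ft_force: [0.2, -0.1, -6.3]
grip_width: 0.0637
grip_force: 40.0
```

```bash
cat >> h.py <<'E'
def held(zrim_above=.0215):
    o=robot.get_obs();p=o['position'];print(np.round(p,4),round(psi_of(o),2),o['grip_width'],np.round(o['ft_force'],1),'z-axis',np.round(Ro.from_quat(o['tool_rot']).as_matrix()[:2,2],4))
    im=robot.camera('wrist');fitrim(im,o,p[2]+zrim_above,(0,0,0),5,xr=(20,60));return o
E
python3 - <<'E'
from h import *
held()
plan([(.6525,-.0077,.09,171.7)],1,step=.02)
E
```

```text
[ 0.6524 -0.0078  0.1187] 171.72 0.06374892472618729 [ 0.2 -0.1 -6.3] z-axis [ 0.0014 -0.0003]
   1 [-2.0000e-03  3.3094e+01] 38 0.45
   -1 [  0.164 -35.405] 17 0.59
   e [2.0000e-03 6.5003e+01] 13 0.45
   width 68.5 slopes [-0.12  9.38 -0.12] rest 0.0 -1.16
   tool-frame centre mm [ 0.   -1.16] angle 3.05 | world [ 0.6526 -0.0066] dir 174.77
[0,0,0.36,0,0,0,1,0,0,0.36,0,0,0,1]
end [ 0.6523 -0.0078  0.0898] 171.71 rows 2
```

Request:
jog_arm --motion '[0, 0, 0.36, 0, 0, 0, 1, 0, 0, 0.36, 0, 0, 0, 1, 0, 0, 0.15, 0, 0, 0, 1, 0, 0, 0.1, 0, 0, 0, 1, 0, 0, 0, 0, 0, 0, 1, 0, 0, 0, 0, 0, 0, 1, 0, 0, 0, 0, 0, 0, 1]'

```text
time: 19.05
position: [0.6524, -0.008, 0.0796]
tool_rot: [0.072, 0.997, -0.0, 0.0]
ft_force: [0.7, -1.4, -5.6]
grip_width: 0.0637
grip_force: 40.0
```

Request:
jog_arm --motion '[0, 0, 0.04, 0, 0, 0, 1, 0, 0, 0, 0, 0, 0, 1, 0, 0, 0, 0, 0, 0, 1]'

```text
time: 19.42
position: [0.6521, -0.008, 0.0776]
tool_rot: [0.072, 0.997, -0.0, 0.0]
ft_force: [-0.0, 0.1, -6.7]
grip_width: 0.0637
grip_force: 40.0
```

Request:
jog_arm --motion '[0, 0, 0.03, 0, 0, 0, 1, 0, 0, 0, 0, 0, 0, 1, 0, 0, 0, 0, 0, 0, 1]'

```text
time: 19.8
position: [0.6522, -0.008, 0.0765]
tool_rot: [0.072, 0.997, -0.0, 0.0]
ft_force: [-0.2, -0.6, -3.9]
grip_width: 0.0636
grip_force: 40.0
```

Contact is at z = 0.0765, which matches full seating for level 2 (expected 0.0764). I release and plan the move to tray 5.

Request:
jog_arm --motion '[0, 0, 0, 0, 0, 0, -1, 0, 0, 0, 0, 0, 0, -1, 0, 0, 0, 0, 0, 0, -1, 0, 0, -0.6, 0, 0, 0, -1, 0, 0, -0.9, 0, 0, 0, -1, 0, 0, -0.6, 0, 0, 0, -1, 0, 0, 0, 0, 0, 0, -1, 0, 0, 0, 0, 0, 0, -1]'

```text
time: 20.8
position: [0.6514, -0.0079, 0.1595]
tool_rot: [0.072, 0.997, 0.0, -0.001]
ft_force: [0.9, -0.3, -0.1]
grip_width: 0.087
grip_force: 0.0
```

Run:
```python
from h import *
plan([(.446,.352,.135,181.6)],-1)
```

```text
[0.58,0.74,0.06,0,0,-0.23,-1,0.57,0.75,0.05,0,0,-0.22,-1,0.55,0.76,0.06,0,0,-0.23,-1,0.55,0.77,0.05,0,0,-0.22,-1,0.53,0.78,0.06,0,0,-0.23,-1,0.52,0.78,0.05,0,0,-0.22,-1,0.51,0.8,0.06,0,0,-0.23,-1,0.49,0.8,0.06,0,0,-0.22,-1,0.49,0.81,0.05,0,0,-0.23,-1,0.47,0.81,0.06,0,0,-0.22,-1,0.45,0.83,0.05,0,0,-0.23,-1]
end [0.4461 0.3522 0.1351] 181.61 rows 11
```

Request:
jog_arm --motion '[0.58, 0.74, 0.06, 0, 0, -0.23, -1, 0.57, 0.75, 0.05, 0, 0, -0.22, -1, 0.55, 0.76, 0.06, 0, 0, -0.23, -1, 0.55, 0.77, 0.05, 0, 0, -0.22, -1, 0.53, 0.78, 0.06, 0, 0, -0.23, -1, 0.52, 0.78, 0.05, 0, 0, -0.22, -1, 0.51, 0.8, 0.06, 0, 0, -0.23, -1, 0.5, 0.8, 0.06, 0, 0, -0.22, -1, 0.49, 0.81, 0.05, 0, 0, -0.23, -1, 0.47, 0.81, 0.06, 0, 0, -0.22, -1, 0.45, 0.83, 0.05, 0, 0, -0.23, -1, 0, 0, 0, 0, 0, 0, -1]'

```text
time: 22.3
position: [0.4438, 0.3534, 0.1342]
tool_rot: [-0.016, 1.0, -0.001, -0.002]
ft_force: [-0.3, -0.2, 0.2]
grip_width: 0.0872
grip_force: 0.0
```

Request:
jog_arm --motion '[0, 0, 0, 0, 0, 0, -1, 0, 0, 0, 0, 0, 0, -1, 0, 0, 0, 0, 0, 0, -1]'

```text
time: 22.68
position: [0.4469, 0.3512, 0.1359]
tool_rot: [-0.013, 1.0, -0.0, -0.0]
ft_force: [-0.0, -0.0, 0.3]
grip_width: 0.0873
grip_force: 0.0
```

Run:
```python
from h import *
C,th,W,d=look('w_t5')
plan([(*W,.070,d),(*W,.022,d)],-1)
d=d%360
plan([(*W,.186,d),(.6524,-.0078,.186,171.7)],1,start=(*W,.0222,d))
```

```text
t 22.675 [0.4469 0.3512 0.1359] -178.48
   1 [-2.0000e-02  2.8008e+01] 38 0.31
   -1 [-1.6000e-02 -3.6228e+01] 28 0.3
   e [4.0000e-03 6.5044e+01] 21 0.4
   width 64.2 slopes [-1.15 -0.93 -0.25] rest 0.04 -4.11
   tool-frame centre mm [ 0.04 -4.11] angle -0.77 | world [0.4468 0.3553] dir -179.25
   1 [-6.0000e-03  3.2097e+01] 39 0.29
   -1 [-2.0000e-03 -3.2111e+01] 37 0.2
   e [-5.0000e-03  6.5046e+01] 29 0.44
   width 64.2 slopes [-0.36 -0.14  0.29] rest 0.05 -0.01
   tool-frame centre mm [ 0.09 -4.12] angle -0.84 | world [0.4467 0.3553] dir -179.32
[0,0.05,0.82,0,0,0.11,-1,0,0.05,0.83,0,0,0.1,-1,0,0,0.6,0,0,0,-1,0,0,0.6,0,0,0,-1]
end [0.4468 0.3553 0.0219] -179.31 rows 4
[0,0,-0.82,0,0,0,1,0,0,-0.82,0,0,0,1,0,0,-0.82,0,0,0,1,0,0,-0.82,0,0,0,1,0,0,-0.82,0,0,0,1,-0.46,-0.83,0,0,0,0.2,1,-0.47,-0.83,0,0,0,0.21,1,-0.48,-0.81,0,0,0,0.2,1,-0.49,-0.81,0,0,0,0.21,1,-0.5,-0.81,0,0,0,0.2,1,-0.52,-0.79,0,0,0,0.2,1,-0.53,-0.79,0,0,0,0.21,1]
[-0.54,-0.78,0,0,0,0.2,1,-0.54,-0.78,0,0,0,0.21,1,-0.56,-0.76,0,0,0,0.2,1,-0.58,-0.76,0,0,0,0.21,1]
end [ 0.6526 -0.0079  0.1862] 171.68 rows 16
```

Request:
jog_arm --motion '[0, 0.05, 0.82, 0, 0, 0.1, -1, 0, 0.05, 0.83, 0, 0, 0.1, -1, 0, 0, 0.6, 0, 0, 0, -1, 0, 0, 0.6, 0, 0, 0, -1, 0, 0, 0, 0, 0, 0, -1, 0, 0, 0, 0, 0, 0, -1, 0, 0, 0, 0, 0, 0, 1, 0, 0, 0, 0, 0, 0, 1, 0, 0, 0, 0, 0, 0, 1, 0, 0, 0, 0, 0, 0, 1, 0, 0, 0, 0, 0, 0, 1, 0, 0, 0, 0, 0, 0, 1]'

```text
time: 24.22
position: [0.4465, 0.3563, 0.0225]
tool_rot: [-0.007, 1.0, 0.0, 0.0]
ft_force: [-0.9, 0.7, 6.2]
grip_width: 0.064
grip_force: 40.0
```

Request:
jog_arm --motion '[0, 0, -0.82, 0, 0, 0, 1, 0, 0, -0.82, 0, 0, 0, 1, 0, 0, -0.82, 0, 0, 0, 1, 0, 0, -0.82, 0, 0, 0, 1, 0, 0, -0.82, 0, 0, 0, 1, -0.46, -0.83, 0, 0, 0, 0.2, 1, -0.47, -0.83, 0, 0, 0, 0.2, 1, -0.48, -0.81, 0, 0, 0, 0.2, 1, -0.49, -0.81, 0, 0, 0, 0.2, 1, -0.5, -0.81, 0, 0, 0, 0.2, 1, -0.52, -0.79, 0, 0, 0, 0.2, 1, -0.53, -0.79, 0, 0, 0, 0.2, 1]'

```text
time: 25.72
position: [0.5767, 0.1242, 0.1838]
tool_rot: [0.042, 0.999, -0.0, -0.002]
ft_force: [0.8, 0.5, -6.0]
grip_width: 0.0636
grip_force: 40.0
```

Request:
jog_arm --motion '[-0.54, -0.78, 0, 0, 0, 0.2, 1, -0.54, -0.78, 0, 0, 0, 0.2, 1, -0.56, -0.76, 0, 0, 0, 0.2, 1, -0.58, -0.76, 0, 0, 0, 0.25, 1, 0, 0, 0.2, 0, 0, 0, 1, 0, 0, 0.2, 0, 0, 0, 1, 0, 0, 0, 0, 0, 0, 1, 0, 0, 0, 0, 0, 0, 1, 0, 0, 0, 0, 0, 0, 1]'

```text
time: 26.85
position: [0.6536, -0.0058, 0.1704]
tool_rot: [0.071, 0.997, -0.0, 0.0]
ft_force: [-0.7, 0.4, -6.4]
grip_width: 0.0638
grip_force: 40.0
```

Run:
```python
from h import *
held()
plan([(.6524,-.0078,.122,171.7)],1,step=.02)
```

```text
[ 0.6536 -0.0058  0.1704] 171.87 0.06382494541671928 [-0.7  0.4 -6.4] z-axis [ 0.0008 -0.0001]
   1 [-2.0000e-03  3.2845e+01] 38 0.45
   -1 [  0.156 -35.651] 15 0.57
   e [9.0000e-03 6.5323e+01] 14 0.57
   width 68.5 slopes [-0.12  8.93 -0.54] rest 0.32 -1.38
   tool-frame centre mm [ 0.32 -1.38] angle 2.76 | world [ 0.6534 -0.0044] dir 174.63
[0.01,-0.02,0.4,0,0,0.01,1,0.01,-0.01,0.41,0,0,0.02,1,0,-0.02,0.4,0,0,0.01,1]
end [ 0.6525 -0.0078  0.122 ] 171.7 rows 3
```

Request:
jog_arm --motion '[0.01, -0.02, 0.4, 0, 0, 0.01, 1, 0.01, -0.01, 0.41, 0, 0, 0.02, 1, 0.01, -0.02, 0.4, 0, 0, 0.01, 1, 0, 0, 0, 0, 0, 0, 1, 0, 0, 0, 0, 0, 0, 1, 0, 0, 0.1, 0, 0, 0, 1, 0, 0, 0.07, 0, 0, 0, 1, 0, 0, 0, 0, 0, 0, 1, 0, 0, 0, 0, 0, 0, 1]'

```text
time: 28.02
position: [0.6521, -0.0082, 0.1149]
tool_rot: [0.073, 0.997, -0.0, 0.0]
ft_force: [-0.2, 0.0, -6.0]
grip_width: 0.0639
grip_force: 40.0
```

Request:
jog_arm --motion '[0, 0, 0.03, 0, 0, 0, 1, 0, 0, 0, 0, 0, 0, 1, 0, 0, 0, 0, 0, 0, 1]'

```text
time: 28.4
position: [0.652, -0.0082, 0.1135]
tool_rot: [0.073, 0.997, 0.0, 0.0]
ft_force: [-0.4, -0.6, -6.3]
grip_width: 0.0636
grip_force: 40.0
```

Request:
jog_arm --motion '[0, 0, 0.03, 0, 0, 0, 1, 0, 0, 0, 0, 0, 0, 1, 0, 0, 0, 0, 0, 0, 1]'

```text
time: 28.78
position: [0.6521, -0.0082, 0.1135]
tool_rot: [0.073, 0.997, -0.0, 0.0]
ft_force: [-3.6, 0.5, 4.3]
grip_width: 0.0637
grip_force: 40.0
```

Level 3 is seated at 0.1135 as expected. I release it and go to tray 9.

Run:
```python
from h import *
plan([(.6515,-.04,.197,171.3),(.622,-.261,.136,165.8)],-1,start=(.652,-.0082,.1965,171.7))
```

```text
[-0.1,-0.79,-0.01,0,0,0.1,-1,-0.02,-0.93,0.25,0,0,0.23,-1,-0.03,-0.93,0.26,0,0,0.23,-1,-0.05,-0.92,0.25,0,0,0.23,-1,-0.06,-0.93,0.25,0,0,0.23,-1,-0.08,-0.93,0.26,0,0,0.23,-1,-0.09,-0.92,0.25,0,0,0.23,-1]
end [ 0.6219 -0.261   0.1361] 165.78 rows 7
```

Request:
jog_arm --motion '[0, 0, -0.02, 0, 0, 0, -1, 0, 0, 0, 0, 0, 0, -1, 0, 0, 0, 0, 0, 0, -1, 0, 0, -0.6, 0, 0, 0, -1, 0, 0, -0.9, 0, 0, 0, -1, 0, 0, -0.6, 0, 0, 0, -1]'

```text
time: 29.52
position: [0.6528, -0.0083, 0.1986]
tool_rot: [0.073, 0.997, -0.0, 0.001]
ft_force: [-0.1, 0.1, 0.3]
grip_width: 0.0871
grip_force: 0.0
```

Request:
jog_arm --motion '[-0.1, -0.79, 0, 0, 0, 0.1, -1, -0.02, -0.93, 0.25, 0, 0, 0.23, -1, -0.03, -0.93, 0.25, 0, 0, 0.23, -1, -0.05, -0.92, 0.25, 0, 0, 0.23, -1, -0.06, -0.93, 0.25, 0, 0, 0.23, -1, -0.08, -0.93, 0.26, 0, 0, 0.23, -1, -0.09, -0.92, 0.25, 0, 0, 0.23, -1, 0, 0, 0, 0, 0, 0, -1, 0, 0, 0, 0, 0, 0, -1, 0, 0, 0, 0, 0, 0, -1, 0, 0, 0, 0, 0, 0, -1]'

```text
time: 30.9
position: [0.6221, -0.2598, 0.1372]
tool_rot: [0.123, 0.992, -0.0, 0.0]
ft_force: [0.0, 0.7, -0.8]
grip_width: 0.087
grip_force: 0.0
```

Run:
```python
from h import *
C,th,W,d=look('w_t9')
plan([(*W,.070,d),(*W,.022,d)],-1)
plan([(*W,.21,d),(.6522,-.0078,.21,171.7)],1,start=(*W,.0222,d))
```

```text
t 30.9 [ 0.6221 -0.2598  0.1372] 165.83
   1 [-5.0000e-03  3.6943e+01] 28 0.18
   -1 [-1.1000e-02 -2.7032e+01] 47 0.39
   e [7.0000e-03 6.0603e+01] 22 0.29
   width 64.0 slopes [-0.28 -0.65 -0.38] rest -4.4 4.99
   tool-frame centre mm [-4.4   4.99] angle -0.44 | world [ 0.6252 -0.2657] dir 165.39
   1 [2.0000e-03 3.1985e+01] 37 0.26
   -1 [-4.0000e-03 -3.1981e+01] 46 0.36
   e [-3.0000e-03  6.5023e+01] 30 0.43
   width 64.0 slopes [ 0.13 -0.21  0.18] rest 0.02 0.0
   tool-frame centre mm [-4.37  4.99] angle -0.4 | world [ 0.6252 -0.2657] dir 165.42
[-0.05,-0.06,0.84,0,0,0.05,-1,-0.06,-0.06,0.84,0,0,0.05,-1,0,0,0.6,0,0,0,-1,0,0,0.6,0,0,0,-1]
end [ 0.6252 -0.2657  0.0219] 165.42 rows 4
[0,0,-0.94,0,0,0,1,0,0,-0.94,0,0,0,1,0,0,-0.94,0,0,0,1,0,0,-0.94,0,0,0,1,0,0,-0.93,0,0,0,1,0.14,0.92,0,0,0,-0.22,1,0.12,0.91,0,0,0,-0.23,1,0.11,0.92,0,0,0,-0.22,1,0.1,0.92,0,0,0,-0.23,1,0.08,0.93,0,0,0,-0.22,1,0.06,0.92,0,0,0,-0.22,1,0.06,0.92,0,0,0,-0.23,1]
end [ 0.652  -0.008   0.2098] 171.7 rows 12
```

Tray 9 measured. The cardboard box stands close to it, so I check the clearance of the gripper body before descending.

Run:
```python
from h import *
t=cv2.imread('pics/top0.png');hsv=cv2.cvtColor(t,cv2.COLOR_BGR2HSV)
m=((hsv[...,1]>90)&(hsv[...,0]<22)&(hsv[...,2]>85)).astype(np.uint8);m[:, :270]=0;m[140:,:]=0;m[:,345:]=0
c=max(cv2.findContours(m,cv2.RETR_EXTERNAL,cv2.CHAIN_APPROX_NONE)[0],key=cv2.contourArea)
w=onplane('top',c[:,0],.10).astype(np.float32);r=cv2.minAreaRect(w);print(r);bx=cv2.boxPoints(r)
th=np.radians(165.4);T=np.array([np.cos(th),np.sin(th)]);N=np.array([-T[1],T[0]]);p=np.array([.6252,-.2657])
g=np.array([p+a*.0375*T+b*.095*N for a,b in((1,1),(1,-1),(-1,-1),(-1,1))],np.float32)
print([round(float(min(-cv2.pointPolygonTest(bx.reshape(-1,1,2),tuple(map(float,g[2]+(g[3]-g[2])*k)),True) for k in np.linspace(0,1,20))),4)])
```

```text
((0.7617347240447998, -0.20588737726211548), (0.0671299397945404, 0.11742442846298218), 28.411951065063477)
[0.0228]
```

The gap is 23 mm, so it is safe.

Request:
jog_arm --motion '[-0.05, -0.06, 0.84, 0, 0, 0.05, -1, -0.06, -0.06, 0.84, 0, 0, 0.05, -1, 0, 0, 0.6, 0, 0, 0, -1, 0, 0, 0.6, 0, 0, 0, -1, 0, 0, 0, 0, 0, 0, -1, 0, 0, 0, 0, 0, 0, -1, 0, 0, 0, 0, 0, 0, 1, 0, 0, 0, 0, 0, 0, 1, 0, 0, 0, 0, 0, 0, 1, 0, 0, 0, 0, 0, 0, 1, 0, 0, 0, 0, 0, 0, 1, 0, 0, 0, 0, 0, 0, 1]'

```text
time: 32.45
position: [0.6252, -0.2661, 0.0223]
tool_rot: [0.128, 0.992, 0.0, 0.0]
ft_force: [-0.6, 3.7, 5.1]
grip_width: 0.0637
grip_force: 40.0
```

Request:
jog_arm --motion '[0, 0, -0.94, 0, 0, 0, 1, 0, 0, -0.94, 0, 0, 0, 1, 0, 0, -0.94, 0, 0, 0, 1, 0, 0, -0.94, 0, 0, 0, 1, 0, 0, -0.94, 0, 0, 0, 1, 0.14, 0.92, 0, 0, 0, -0.22, 1, 0.12, 0.92, 0, 0, 0, -0.22, 1, 0.11, 0.92, 0, 0, 0, -0.22, 1, 0.1, 0.92, 0, 0, 0, -0.23, 1, 0.08, 0.93, 0, 0, 0, -0.22, 1, 0.06, 0.92, 0, 0, 0, -0.22, 1, 0.06, 0.92, 0, 0, 0, -0.23, 1]'

```text
time: 33.95
position: [0.6508, -0.0079, 0.2069]
tool_rot: [0.073, 0.997, -0.0, -0.002]
ft_force: [0.5, -0.2, -6.0]
grip_width: 0.0641
grip_force: 40.0
```

Request:
jog_arm --motion '[0, 0, 0, 0, 0, 0, 1, 0, 0, 0, 0, 0, 0, 1, 0, 0, 0, 0, 0, 0, 1, 0, 0, 0, 0, 0, 0, 1]'

```text
time: 34.45
position: [0.6521, -0.0098, 0.2092]
tool_rot: [0.074, 0.997, -0.0, -0.0]
ft_force: [1.0, -0.0, -7.2]
grip_width: 0.0637
grip_force: 40.0
```

Run:
```python
from h import *
held()
plan([(.6524,-.0078,.159,171.7)],1,step=.02)
```

```text
[ 0.6521 -0.0098  0.2092] 171.49 0.06374971242074781 [ 1.  -0.  -7.2] z-axis [-0.0005 -0.0003]
   1 [-1.0000e-03  3.3048e+01] 38 0.22
   -1 [-1.000e-03 -3.143e+01] 37 0.29
   e [4.0000e-03 6.5198e+01] 17 0.59
   width 64.5 slopes [-0.06 -0.08 -0.24] rest 0.2 0.81
   tool-frame centre mm [0.2  0.81] angle -0.13 | world [ 0.6518 -0.0105] dir 171.37
[0,0.02,0.42,0,0,-0.02,1,0,0.01,0.42,0,0,-0.01,1,0,0.02,0.42,0,0,-0.02,1]
end [ 0.6525 -0.0076  0.159 ] 171.7 rows 3
```

Request:
jog_arm --motion '[0, 0.02, 0.42, 0, 0, -0.02, 1, 0, 0.01, 0.42, 0, 0, -0.01, 1, 0, 0.02, 0.42, 0, 0, -0.02, 1, 0, 0, 0, 0, 0, 0, 1, 0, 0, 0, 0, 0, 0, 1, 0, 0, 0.1, 0, 0, 0, 1, 0, 0, 0.08, 0, 0, 0, 1, 0, 0, 0, 0, 0, 0, 1, 0, 0, 0, 0, 0, 0, 1]'

```text
time: 35.62
position: [0.6526, -0.0067, 0.1521]
tool_rot: [0.072, 0.997, -0.0, 0.0]
ft_force: [-0.0, -0.3, -6.3]
grip_width: 0.0636
grip_force: 40.0
```

Request:
jog_arm --motion '[0, 0, 0.03, 0, 0, 0, 1, 0, 0, 0, 0, 0, 0, 1, 0, 0, 0, 0, 0, 0, 1]'

```text
time: 36.0
position: [0.6526, -0.0066, 0.1508]
tool_rot: [0.072, 0.997, -0.0, 0.0]
ft_force: [-0.2, 0.5, -6.3]
grip_width: 0.0639
grip_force: 40.0
```

Request:
jog_arm --motion '[0, 0, 0.03, 0, 0, 0, 1, 0, 0, 0, 0, 0, 0, 1, 0, 0, 0, 0, 0, 0, 1]'

```text
time: 36.38
position: [0.6527, -0.0066, 0.1503]
tool_rot: [0.072, 0.997, 0.0, 0.0]
ft_force: [-1.1, -0.0, -0.8]
grip_width: 0.0639
grip_force: 40.0
```

Level 4 is seated (0.1503). I release it and go to the last tray. I look with psi ≈ 99 to settle which end has the key.

Run:
```python
from h import *
plan([(.64,-.06,.235,158),(.447,-.375,.14,98.7)],-1,start=(.6527,-.0066,.235,171.7))
```

```text
[0.03,-0.34,0,0,0,0.86,-1,0.01,-0.34,0,0,0,0.85,-1,-0.01,-0.35,0,0,0,0.86,-1,-0.03,-0.34,0,0,0,0.85,-1,0.1,-0.57,0.15,0,0,0.93,-1,0.05,-0.57,0.15,0,0,0.92,-1,0.02,-0.58,0.15,0,0,0.93,-1,-0.01,-0.58,0.14,0,0,0.93,-1,-0.06,-0.57,0.15,0,0,0.92,-1,-0.09,-0.57,0.15,0,0,0.93,-1,-0.12,-0.57,0.15,0,0,0.93,-1,-0.17,-0.55,0.15,0,0,0.92,-1]
[-0.19,-0.54,0.15,0,0,0.93,-1,-0.24,-0.53,0.14,0,0,0.93,-1,-0.27,-0.51,0.15,0,0,0.93,-1,-0.3,-0.49,0.15,0,0,0.92,-1,-0.33,-0.48,0.15,0,0,0.93,-1,-0.36,-0.45,0.15,0,0,0.93,-1,-0.39,-0.42,0.15,0,0,0.92,-1,-0.41,-0.4,0.14,0,0,0.93,-1]
end [ 0.4472 -0.3749  0.1402] 98.7 rows 20
```

Request:
jog_arm --motion '[0, 0, -0.02, 0, 0, 0, -1, 0, 0, 0, 0, 0, 0, -1, 0, 0, 0, 0, 0, 0, -1, 0, 0, -0.6, 0, 0, 0, -1, 0, 0, -0.9, 0, 0, 0, -1, 0, 0, -0.6, 0, 0, 0, -1]'

```text
time: 37.12
position: [0.6533, -0.0068, 0.2361]
tool_rot: [0.072, 0.997, -0.0, 0.001]
ft_force: [2.0, -0.2, -0.4]
grip_width: 0.0868
grip_force: 0.0
```

Request:
jog_arm --motion '[0.03, -0.34, 0, 0, 0, 0.86, -1, 0.01, -0.34, 0, 0, 0, 0.85, -1, -0.01, -0.35, 0, 0, 0, 0.86, -1, -0.03, -0.34, 0, 0, 0, 0.85, -1, 0.1, -0.57, 0.15, 0, 0, 0.93, -1, 0.05, -0.57, 0.15, 0, 0, 0.93, -1, 0.02, -0.58, 0.15, 0, 0, 0.93, -1, -0.01, -0.58, 0.15, 0, 0, 0.93, -1, -0.06, -0.57, 0.15, 0, 0, 0.93, -1, -0.09, -0.57, 0.15, 0, 0, 0.93, -1, -0.12, -0.57, 0.15, 0, 0, 0.93, -1, -0.17, -0.55, 0.15, 0, 0, 0.93, -1]'

```text
time: 38.62
position: [0.5422, -0.2191, 0.1858]
tool_rot: [0.438, 0.899, -0.0, -0.0]
ft_force: [-0.3, 0.1, 1.0]
grip_width: 0.0873
grip_force: 0.0
```

Request:
jog_arm --motion '[-0.19, -0.54, 0.15, 0, 0, 0.93, -1, -0.24, -0.53, 0.15, 0, 0, 0.93, -1, -0.27, -0.51, 0.15, 0, 0, 0.93, -1, -0.3, -0.49, 0.15, 0, 0, 0.93, -1, -0.33, -0.48, 0.15, 0, 0, 0.93, -1, -0.36, -0.45, 0.15, 0, 0, 0.93, -1, -0.39, -0.42, 0.15, 0, 0, 0.93, -1, -0.41, -0.4, 0.15, 0, 0, 0.93, -1, 0, 0, 0, 0, 0, 0, -1, 0, 0, 0, 0, 0, 0, -1, 0, 0, 0, 0, 0, 0, -1]'

```text
time: 40.0
position: [0.4473, -0.3742, 0.1386]
tool_rot: [0.652, 0.758, 0.0, 0.0]
ft_force: [0.3, -0.1, -0.5]
grip_width: 0.0868
grip_force: 0.0
```

Run:
```python
from h import *
C,th,W,d=look('w_t2',win=14)
im=cv2.imread('pics/w_t2.png');o=robot.get_obs()
A=cv2.resize(im[60:260,160:360],(400,400),interpolation=cv2.INTER_CUBIC)
B=cv2.resize(cv2.imread('pics/w_t9.png')[60:260,160:360],(400,400),interpolation=cv2.INTER_CUBIC)
cv2.imwrite('pics/t2c.png',np.hstack([A,B]))
```

```text
t 40.0 [ 0.4473 -0.3742  0.1386] 98.63
   1 [-4.0000e-03  3.0329e+01] 50 0.31
   -1 [ 1.0000e-03 -3.3962e+01] 37 0.31
   e [2.0000e-03 5.9828e+01] 16 0.2
   width 64.3 slopes [-0.22  0.04 -0.09] rest -5.17 -1.81
   tool-frame centre mm [-5.17 -1.81] angle -0.09 | world [ 0.4499 -0.379 ] dir 98.54
   1 [2.0000e-03 3.2004e+01] 50 0.32
   -1 [ -0.    -32.101] 48 0.36
   e [6.4000e-02 6.6378e+01] 21 0.48
   width 64.1 slopes [ 0.12 -0.02 -3.65] rest 1.38 -0.05
   tool-frame centre mm [-3.79 -1.86] angle -1.27 | world [ 0.4497 -0.3776] dir 97.36
```

View pics/t2c.png

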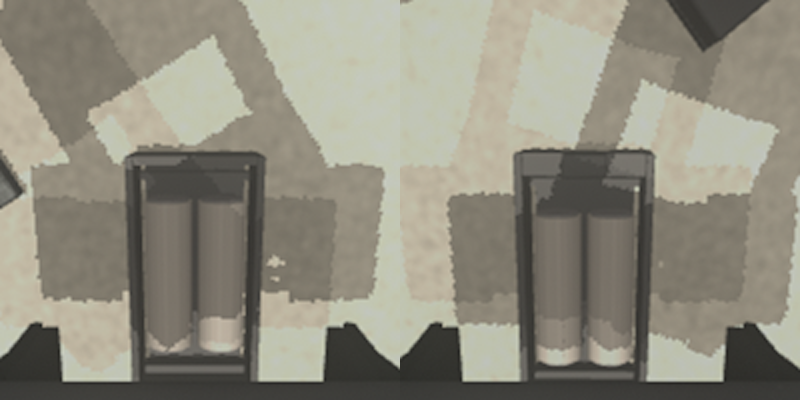

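Comparing the two, tray 2 (left) shows a thin end wall here, while tray 9 (right) shows the thick key end. So tray 2's key is at the far end, dir −81°, as the scene suggested. I grasp it from this side and place it with psi ≈ −8.3.

Run:
```python
from h import *
W=(.4499,-.379);d=98.55
plan([(*W,.070,d),(*W,.022,d)],-1)
plan([(*W,.24,d),(.6524,-.0077,.24,-8.3)],1,start=(*W,.0222,d))
```

```text
[-0.06,0.02,0.86,0,0,0.01,-1,-0.07,0.02,0.86,0,0,0.01,-1,0,0,0.6,0,0,0,-1,0,0,0.6,0,0,0,-1]
end [ 0.4497 -0.3791  0.0218] 98.56 rows 4
[0,0,-0.91,0,0,0,1,0,0,-0.9,0,0,0,1,0,0,-0.91,0,0,0,1,0,0,-0.91,0,0,0,1,0,0,-0.91,0,0,0,1,0,0,-0.91,0,0,0,1,0.3,0.23,0,0,0,0.95,1,0.32,0.21,0,0,0,0.96,1,0.32,0.18,0,0,0,0.95,1,0.34,0.17,0,0,0,0.96,1,0.35,0.14,0,0,0,0.95,1,0.36,0.11,0,0,0,0.95,1]
[0.37,0.1,0,0,0,0.96,1,0.37,0.06,0,0,0,0.95,1,0.38,0.05,0,0,0,0.96,1,0.37,0.02,0,0,0,0.95,1,0.38,-0.01,0,0,0,0.95,1,0.38,-0.03,0,0,0,0.96,1,0.37,-0.06,0,0,0,0.95,1,0.37,-0.08,0,0,0,0.96,1,0.36,-0.11,0,0,0,0.95,1,0.36,-0.13,0,0,0,0.95,1,0.34,-0.15,0,0,0,0.96,1,0.34,-0.17,0,0,0,0.95,1]
[0.32,-0.2,0,0,0,0.96,1,0.31,-0.22,0,0,0,0.95,1,0.29,-0.24,0,0,0,0.95,1,0.28,-0.26,0,0,0,0.96,1,0.25,-0.27,0,0,0,0.95,1,0.24,-0.29,0,0,0,0.96,1,0.22,-0.31,0,0,0,0.95,1,0.2,-0.32,0,0,0,0.95,1,0.18,-0.33,0,0,0,0.96,1,0.15,-0.35,0,0,0,0.95,1]
end [ 0.6523 -0.0077  0.2402] -8.29 rows 34
```

Request:
jog_arm --motion '[-0.06, 0.02, 0.86, 0, 0, 0, -1, -0.07, 0.02, 0.86, 0, 0, 0.01, -1, 0, 0, 0.6, 0, 0, 0, -1, 0, 0, 0.6, 0, 0, 0, -1, 0, 0, 0, 0, 0, 0, -1, 0, 0, 0, 0, 0, 0, -1, 0, 0, 0, 0, 0, 0, 1, 0, 0, 0, 0, 0, 0, 1, 0, 0, 0, 0, 0, 0, 1, 0, 0, 0, 0, 0, 0, 1, 0, 0, 0, 0, 0, 0, 1, 0, 0, 0, 0, 0, 0, 1]'

```text
time: 41.55
position: [0.4495, -0.38, 0.0221]
tool_rot: [0.652, 0.758, -0.0, 0.0]
ft_force: [-1.3, 0.8, 5.1]
grip_width: 0.0638
grip_force: 40.0
```

Request:
jog_arm --motion '[0, 0, -0.91, 0, 0, 0, 1, 0, 0, -0.9, 0, 0, 0, 1, 0, 0, -0.91, 0, 0, 0, 1, 0, 0, -0.91, 0, 0, 0, 1, 0, 0, -0.91, 0, 0, 0, 1, 0, 0, -0.91, 0, 0, 0, 1, 0.3, 0.23, 0, 0, 0, 0.95, 1, 0.32, 0.21, 0, 0, 0, 0.95, 1, 0.32, 0.18, 0, 0, 0, 0.95, 1, 0.34, 0.17, 0, 0, 0, 0.96, 1, 0.35, 0.14, 0, 0, 0, 0.96, 1, 0.36, 0.11, 0, 0, 0, 0.95, 1]'

```text
time: 43.05
position: [0.4917, -0.2989, 0.2376]
tool_rot: [0.791, 0.612, -0.0, -0.002]
ft_force: [-0.1, 0.6, -5.0]
grip_width: 0.0635
grip_force: 40.0
```

Request:
jog_arm --motion '[0.37, 0.1, 0, 0, 0, 0.96, 1, 0.37, 0.06, 0, 0, 0, 0.95, 1, 0.38, 0.05, 0, 0, 0, 0.96, 1, 0.37, 0.02, 0, 0, 0, 0.95, 1, 0.38, -0.01, 0, 0, 0, 0.95, 1, 0.38, -0.03, 0, 0, 0, 0.96, 1, 0.37, -0.06, 0, 0, 0, 0.95, 1, 0.37, -0.08, 0, 0, 0, 0.96, 1, 0.36, -0.11, 0, 0, 0, 0.95, 1, 0.36, -0.13, 0, 0, 0, 0.95, 1, 0.34, -0.15, 0, 0, 0, 0.96, 1, 0.34, -0.17, 0, 0, 0, 0.95, 1]'

```text
time: 44.55
position: [0.5786, -0.1401, 0.2375]
tool_rot: [0.967, 0.256, -0.002, -0.001]
ft_force: [0.3, 0.3, -4.2]
grip_width: 0.0637
grip_force: 40.0
```

Request:
jog_arm --motion '[0.32, -0.2, 0, 0, 0, 0.96, 1, 0.31, -0.22, 0, 0, 0, 0.95, 1, 0.29, -0.24, 0, 0, 0, 0.95, 1, 0.28, -0.26, 0, 0, 0, 0.96, 1, 0.25, -0.27, 0, 0, 0, 0.95, 1, 0.24, -0.29, 0, 0, 0, 0.96, 1, 0.22, -0.31, 0, 0, 0, 0.95, 1, 0.2, -0.32, 0, 0, 0, 0.95, 1, 0.18, -0.33, 0, 0, 0, 0.96, 1, 0.15, -0.35, 0, 0, 0, 0.95, 1, 0, 0, 0, 0, 0, 0, 1, 0, 0, 0, 0, 0, 0, 1]'

```text
time: 46.05
position: [0.6508, -0.0088, 0.2383]
tool_rot: [0.997, -0.072, -0.001, 0.0]
ft_force: [0.1, 0.6, -4.6]
grip_width: 0.0638
grip_force: 40.0
```

Request:
jog_arm --motion '[0, 0, 0, 0, 0, 0, 1, 0, 0, 0, 0, 0, 0, 1]'

```text
time: 46.3
position: [0.6516, -0.009, 0.2395]
tool_rot: [0.997, -0.073, -0.0, 0.0]
ft_force: [-0.4, -0.2, -5.4]
grip_width: 0.0637
grip_force: 40.0
```

Run:
```python
from h import *
held()
plan([(.6524,-.0077,.196,-8.3)],1,step=.02)
```

```text
[ 0.6516 -0.009   0.2395] -8.33 0.06374541782706984 [-0.4 -0.2 -5.4] z-axis [-0.0003 -0.0001]
   1 [-0.156 36.907] 19 0.56
   -1 [ 4.000e-03 -3.295e+01] 30 0.4
   e [-8.0000e-03  6.7571e+01] 15 0.55
   width 69.9 slopes [-8.92  0.24  0.46] rest 2.57 1.78
   tool-frame centre mm [2.57 1.78] angle -2.74 | world [ 0.6544 -0.0076] dir -11.07
[0,-0.01,0.36,0,0,0,1,0.01,-0.01,0.37,0,0,0,1,0,-0.01,0.36,0,0,-0.01,1]
end [ 0.6522 -0.0078  0.196 ] -8.29 rows 3
```

Run:
```python
from h import *
o=robot.get_obs();im=robot.camera('wrist');z=o['position'][2]+.0215
P=rectify('wrist',im,o['position'][:2],np.radians(psi_of(o)),z,half=(.1,.06),ppm=6000,obs=o)[:,840:1140-0]
P=P[:, :300]
# ticks each 1 mm from 40 to 90 mm; 65 in red
for x in range(40,90):
    c=(x-40)*6; cv2.line(P,(c,0),(c,14 if x%5==0 else 7),(0,0,255) if x==65 else (0,255,255),1)
for y in(-32,32): cv2.line(P,(0,int((.06*1000-y)*6)),(20,int((60-y)*6)),(0,0,255),1)
A=cv2.resize(im[20:260,150:370],(440,480));P=cv2.resize(P,(300,720))[:600]
cv2.imwrite('pics/h2.png',np.hstack([P,np.vstack([A,np.zeros((120,440,3),np.uint8)])]))
```

```text
(no output)
```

View pics/h2.png

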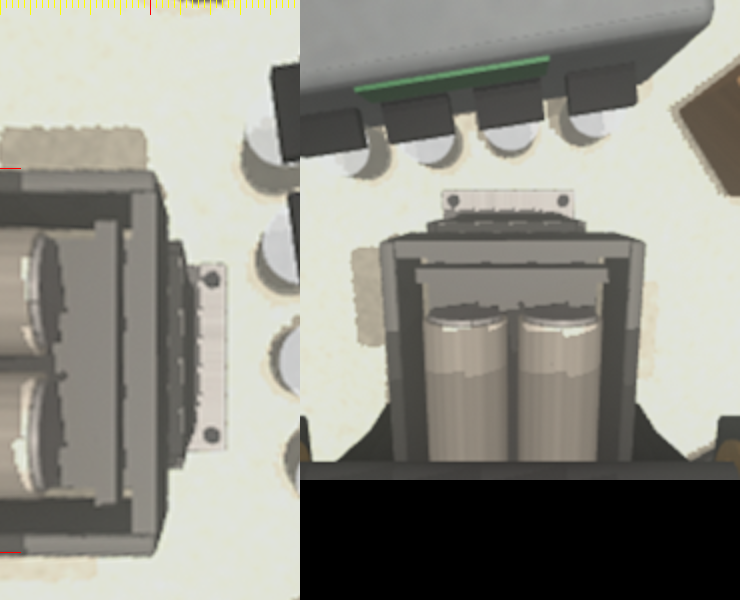

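The rim end is at about 66 mm, so the tray sits +1 mm in the tool; what the fit caught was the end wall. The target TCP x is about 0.6516, and I lower.

Request:
jog_arm --motion '[0, -0.01, 0.36, 0, 0, 0, 1, 0, -0.01, 0.37, 0, 0, 0, 1, 0, -0.01, 0.36, 0, 0, 0, 1, 0, 0, 0, 0, 0, 0, 1, 0, 0, 0, 0, 0, 0, 1, 0, 0, 0.1, 0, 0, 0, 1, 0, 0, 0.08, 0, 0, 0, 1, 0, 0, 0, 0, 0, 0, 1, 0, 0, 0, 0, 0, 0, 1]'

```text
time: 47.52
position: [0.652, -0.0073, 0.1889]
tool_rot: [0.997, -0.072, 0.0, 0.0]
ft_force: [0.0, -0.3, -4.8]
grip_width: 0.0635
grip_force: 40.0
```

Request:
jog_arm --motion '[0, 0, 0.03, 0, 0, 0, 1, 0, 0, 0, 0, 0, 0, 1, 0, 0, 0, 0, 0, 0, 1]'

```text
time: 47.9
position: [0.652, -0.0073, 0.1876]
tool_rot: [0.997, -0.072, 0.0, -0.0]
ft_force: [0.3, 0.6, -5.0]
grip_width: 0.0634
grip_force: 40.0
```

Request:
jog_arm --motion '[0, 0, 0.03, 0, 0, 0, 1, 0, 0, 0, 0, 0, 0, 1, 0, 0, 0, 0, 0, 0, 1]'

```text
time: 48.28
position: [0.6521, -0.0073, 0.1871]
tool_rot: [0.997, -0.072, 0.0, 0.0]
ft_force: [-0.7, 0.5, 1.7]
grip_width: 0.0636
grip_force: 40.0
```

Level 5 is seated (0.1871, as expected). Now the lid: its +25° end face showed no label in the scene view, so +x is about 25° and I grasp it with psi 25.

Run:
```python
from h import *
plan([(.62,-.05,.26,-3),(.457,-.177,.136,25.2)],-1,start=(.652,-.0073,.271,-8.3))
```

```text
[-0.32,0.59,0.14,0,0,-0.66,-1,-0.34,0.57,0.14,0,0,-0.66,-1,-0.49,0.42,0.39,0,0,-0.88,-1,-0.51,0.39,0.38,0,0,-0.88,-1,-0.54,0.36,0.39,0,0,-0.89,-1,-0.56,0.33,0.39,0,0,-0.88,-1,-0.57,0.29,0.38,0,0,-0.88,-1,-0.6,0.26,0.39,0,0,-0.88,-1,-0.6,0.21,0.39,0,0,-0.88,-1,-0.62,0.18,0.39,0,0,-0.88,-1]
end [ 0.4571 -0.1768  0.1358] 25.18 rows 10
```

Request:
jog_arm --motion '[0, 0, -0.02, 0, 0, 0, -1, 0, 0, 0, 0, 0, 0, -1, 0, 0, 0, 0, 0, 0, -1, 0, 0, -0.6, 0, 0, 0, -1, 0, 0, -0.9, 0, 0, 0, -1, 0, 0, -0.6, 0, 0, 0, -1]'

```text
time: 49.02
position: [0.6527, -0.0074, 0.2729]
tool_rot: [0.997, -0.072, 0.001, 0.0]
ft_force: [-1.2, 0.0, 0.3]
grip_width: 0.087
grip_force: 0.0
```

Request:
jog_arm --motion '[-0.32, 0.59, 0.14, 0, 0, -0.66, -1, -0.34, 0.57, 0.14, 0, 0, -0.66, -1, -0.49, 0.42, 0.39, 0, 0, -0.88, -1, -0.51, 0.39, 0.38, 0, 0, -0.88, -1, -0.54, 0.36, 0.39, 0, 0, -0.88, -1, -0.56, 0.33, 0.39, 0, 0, -0.88, -1, -0.57, 0.29, 0.38, 0, 0, -0.88, -1, -0.6, 0.26, 0.39, 0, 0, -0.88, -1, -0.6, 0.21, 0.39, 0, 0, -0.88, -1, -0.62, 0.18, 0.39, 0, 0, -0.88, -1, 0, 0, 0, 0, 0, 0, -1, 0, 0, 0, 0, 0, 0, -1]'

```text
time: 50.52
position: [0.458, -0.177, 0.1364]
tool_rot: [0.976, 0.217, 0.001, 0.001]
ft_force: [0.7, 0.1, 0.3]
grip_width: 0.0871
grip_force: 0.0
```

Request:
jog_arm --motion '[0, 0, 0, 0, 0, 0, -1, 0, 0, 0, 0, 0, 0, -1]'

```text
time: 50.78
position: [0.4578, -0.1765, 0.1364]
tool_rot: [0.976, 0.218, 0.001, 0.0]
ft_force: [0.2, -0.1, 1.2]
grip_width: 0.0869
grip_force: 0.0
```

Run:
```python
from h import *
C,th,W,d=look('w_lid',.043,win=14)
im=cv2.imread('pics/w_lid.png');c=im[0:260,110:400];cv2.imwrite('pics/lidc.png',cv2.resize(c,None,fx=2,fy=2))
plan([(*W,.070,d),(*W,.022,d)],-1)
plan([(*W,.27,d),(.6526,-.0075,.27,-8.3)],1,start=(*W,.0222,d))
```

```text
t 50.775 [ 0.4578 -0.1765  0.1364] 25.19
   1 [-5.0000e-03  2.7102e+01] 50 0.22
   -1 [-1.3000e-02 -3.6634e+01] 35 0.35
   e [9.000e-03 6.698e+01] 25 0.25
   width 63.7 slopes [-0.31 -0.77 -0.49] rest 1.98 -4.78
   tool-frame centre mm [ 1.98 -4.78] angle -0.52 | world [ 0.4616 -0.1799] dir 24.66
   1 [1.0000e-03 3.1929e+01] 50 0.32
   -1 [ 1.0000e-03 -3.2108e+01] 49 0.42
   e [ 0. 65.] 30 0.5
   width 64.0 slopes [ 0.08  0.07 -0.  ] rest 0.0 -0.09
   tool-frame centre mm [ 1.98 -4.87] angle -0.47 | world [ 0.4617 -0.18  ] dir 24.71
[0.03,0.06,0.83,0,0,0.06,-1,0.02,0.06,0.83,0,0,0.06,-1,0,0,0.6,0,0,0,-1,0,0,0.6,0,0,0,-1]
end [ 0.4615 -0.1799  0.0219] 24.7 rows 4
[0,0,-0.88,0,0,0,1,0,0,-0.89,0,0,0,1,0,0,-0.89,0,0,0,1,0,0,-0.88,0,0,0,1,0,0,-0.89,0,0,0,1,0,0,-0.88,0,0,0,1,0,0,-0.89,0,0,0,1,0.68,-0.21,0,0,0,0.92,1,0.67,-0.26,0,0,0,0.91,1,0.65,-0.3,0,0,0,0.92,1,0.63,-0.34,0,0,0,0.92,1,0.6,-0.38,0,0,0,0.92,1]
[0.58,-0.42,0,0,0,0.91,1,0.56,-0.45,0,0,0,0.92,1,0.52,-0.49,0,0,0,0.92,1,0.49,-0.52,0,0,0,0.91,1]
end [ 0.6527 -0.0074  0.2702] -8.29 rows 16
```

View pics/lidc.png

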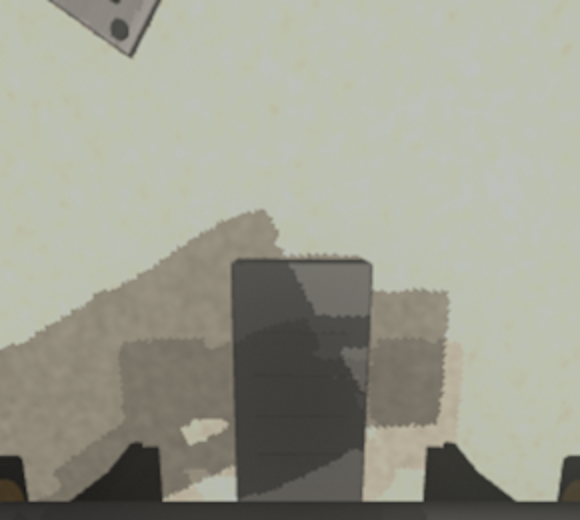

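The lid fit is clean and no label shows at this end. I grasp, lift and carry it.

Request:
jog_arm --motion '[0.03, 0.06, 0.83, 0, 0, 0.06, -1, 0.02, 0.06, 0.83, 0, 0, 0.06, -1, 0, 0, 0.6, 0, 0, 0, -1, 0, 0, 0.6, 0, 0, 0, -1, 0, 0, 0, 0, 0, 0, -1, 0, 0, 0, 0, 0, 0, -1, 0, 0, 0, 0, 0, 0, 1, 0, 0, 0, 0, 0, 0, 1, 0, 0, 0, 0, 0, 0, 1, 0, 0, 0, 0, 0, 0, 1, 0, 0, 0, 0, 0, 0, 1, 0, 0, 0, 0, 0, 0, 1]' --grip_force 30

```text
time: 52.32
position: [0.461, -0.1802, 0.022]
tool_rot: [0.977, 0.213, 0.0, 0.0]
ft_force: [-1.0, 0.5, 4.9]
grip_width: 0.0638
grip_force: 30.0
```

Request:
jog_arm --motion '[0, 0, -0.88, 0, 0, 0, 1, 0, 0, -0.89, 0, 0, 0, 1, 0, 0, -0.89, 0, 0, 0, 1, 0, 0, -0.88, 0, 0, 0, 1, 0, 0, -0.89, 0, 0, 0, 1, 0, 0, -0.88, 0, 0, 0, 1, 0, 0, -0.89, 0, 0, 0, 1, 0.68, -0.21, 0, 0, 0, 0.92, 1, 0.67, -0.26, 0, 0, 0, 0.92, 1, 0.65, -0.3, 0, 0, 0, 0.92, 1, 0.63, -0.34, 0, 0, 0, 0.92, 1, 0.6, -0.38, 0, 0, 0, 0.92, 1]'

```text
time: 53.82
position: [0.5669, -0.0836, 0.2687]
tool_rot: [0.999, 0.054, -0.001, -0.0]
ft_force: [0.9, -0.6, -1.5]
grip_width: 0.0637
grip_force: 30.0
```

Request:
jog_arm --motion '[0.58, -0.42, 0, 0, 0, 0.91, 1, 0.56, -0.45, 0, 0, 0, 0.91, 1, 0.52, -0.49, 0, 0, 0, 0.91, 1, 0.49, -0.52, 0, 0, 0, 0.91, 1, 0, 0, 0, 0, 0, 0, 1, 0, 0, 0, 0, 0, 0, 1, 0, 0, 0, 0, 0, 0, 1, 0, 0, 0, 0, 0, 0, 1]'

```text
time: 54.82
position: [0.6516, -0.0085, 0.2697]
tool_rot: [0.997, -0.073, -0.0, 0.0]
ft_force: [0.7, 0.1, -1.3]
grip_width: 0.064
grip_force: 30.0
```

Run:
```python
from h import *
held(.0205)
plan([(.6526,-.0075,.233,-8.3)],1,step=.02)
s=robot.camera('scene');cv2.imwrite('pics/s_lid.png',s)
```

```text
[ 0.6516 -0.0085  0.2697] -8.35 0.06399719373633309 [ 0.7  0.1 -1.3] z-axis [-0.0003 -0.0001]
   1 [7.0000e-03 3.1308e+01] 30 0.28
   -1 [-1.00e-03 -3.24e+01] 30 0.19
   e [5.0000e-03 6.7167e+01] 18 0.4
   width 63.7 slopes [ 0.39 -0.04 -0.28] rest 2.17 -0.54
   tool-frame centre mm [ 2.17 -0.54] angle 0.02 | world [ 0.6537 -0.0093] dir -8.33
[0.01,-0.01,0.46,0,0,-0.01,1,0.01,-0.02,0.46,0,0,0,1]
end [ 0.6527 -0.0073  0.2329] -8.31 rows 2
```

Request:
jog_arm --motion '[0, -0.01, 0.46, 0, 0, 0, 1, 0, -0.01, 0.46, 0, 0, 0, 1, 0, 0, 0, 0, 0, 0, 1, 0, 0, 0, 0, 0, 0, 1, 0, 0, 0.1, 0, 0, 0, 1, 0, 0, 0.07, 0, 0, 0, 1, 0, 0, 0, 0, 0, 0, 1, 0, 0, 0, 0, 0, 0, 1]'

```text
time: 55.92
position: [0.6534, -0.0073, 0.2279]
tool_rot: [0.997, -0.072, 0.002, 0.0]
ft_force: [0.4, 0.1, 5.7]
grip_width: 0.0635
grip_force: 30.0
```

Request:
jog_arm --motion '[0, 0, 0.03, 0, 0, 0, 1, 0, 0, 0, 0, 0, 0, 1, 0, 0, 0, 0, 0, 0, 1]'

```text
time: 56.3
position: [0.6538, -0.0074, 0.2269]
tool_rot: [0.997, -0.072, 0.003, 0.0]
ft_force: [-0.9, -0.4, 4.8]
grip_width: 0.0636
grip_force: 30.0
```

Request:
jog_arm --motion '[0, 0, 0.03, 0, 0, 0, 1, 0, 0, 0, 0, 0, 0, 1, 0, 0, 0, 0, 0, 0, 1]'

```text
time: 56.68
position: [0.6535, -0.0073, 0.2256]
tool_rot: [0.997, -0.072, 0.002, 0.0]
ft_force: [-1.1, 0.5, 5.4]
grip_width: 0.0637
grip_force: 30.0
```

Request:
jog_arm --motion '[-0.02, 0, 0, 0, 0, 0, 1, 0, 0, 0.02, 0, 0, 0, 1, 0, 0, 0, 0, 0, 0, 1, 0, 0, 0, 0, 0, 0, 1]'

```text
time: 57.18
position: [0.6533, -0.0073, 0.225]
tool_rot: [0.997, -0.072, 0.003, 0.0]
ft_force: [0.7, 0.3, 6.9]
grip_width: 0.0638
grip_force: 30.0
```

Request:
jog_arm --motion '[0, 0, 0.02, 0, 0, 0, 1, 0, 0, 0, 0, 0, 0, 1, 0, 0, 0, 0, 0, 0, 1]'

```text
time: 57.55
position: [0.6532, -0.0073, 0.2242]
tool_rot: [0.997, -0.072, 0.003, 0.0]
ft_force: [-0.3, -0.4, 6.6]
grip_width: 0.0637
grip_force: 30.0
```

The resistance starts early, so I look before pressing further.

Run:
```python
from h import *
s=robot.camera('scene');w=robot.camera('wrist')
c=proj('scene',[.65,-.0075,.13])[0].astype(int)
A=cv2.resize(s[c[1]-65:c[1]+65,c[0]-65:c[0]+65],(450,450),interpolation=cv2.INTER_CUBIC)
B=cv2.resize(w[20:260,130:380],(350,336),interpolation=cv2.INTER_CUBIC)
cv2.imwrite('pics/lid_s.png',np.hstack([A,np.vstack([B,np.zeros((114,350,3),np.uint8)])]))
o=robot.get_obs();print(o['moment'],o['q'])
```

```text
[-0.11453066 -0.1751789  -0.00060961] [-1.81863373e-01  5.73832976e-01  1.37125984e+00  5.60589714e-06
  1.19086094e+00  1.53383677e+00]
```

View pics/lid_s.png

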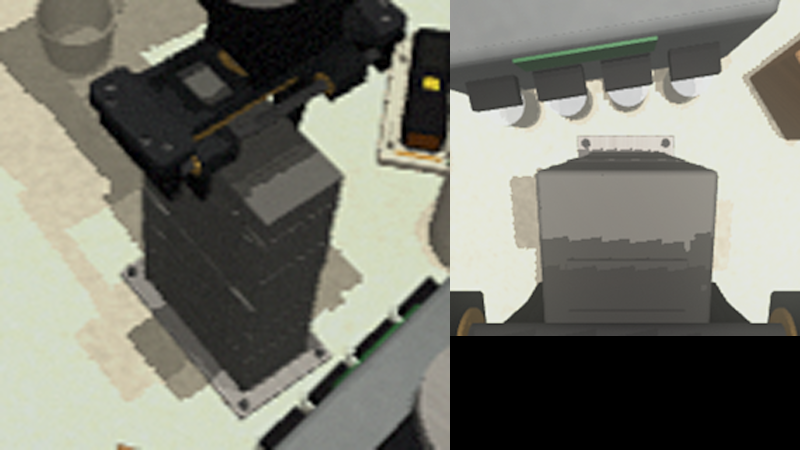

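Run:
```python
from h import *
held(.0205)
im=cv2.imread('pics/s_lid.png')
# label-end check in the earlier top picture: none. ends of held lid in scene before lowering
```

```text
[ 0.6532 -0.0073  0.2241] -8.3 0.06386483607829571 [0.4 0.2 6.5] z-axis [ 0.0055 -0.001 ]
   1 [1.0000e-03 3.1503e+01] 30 0.23
   -1 [  0.  -32.5] 30 0.0
   e [-5.0000e-03  6.7667e+01] 9 0.55
   width 64.0 slopes [0.03 0.   0.31] rest 2.67 -0.5
   tool-frame centre mm [ 2.67 -0.5 ] angle 0.11 | world [ 0.6557 -0.0081] dir -8.19
```

The lid is level (side convergence under 1°) and has not slid in the grip, and z = 0.2241 matches home (0.224). I release it, then press both ends lightly with closed fingertips to make sure.

Request:
jog_arm --motion '[0, 0, -0.04, 0, 0, 0, 1, 0, 0, 0, 0, 0, 0, -1, 0, 0, 0, 0, 0, 0, -1, 0, 0, 0, 0, 0, 0, -1, 0, 0, -0.6, 0, 0, 0, -1, 0, 0, -0.8, 0, 0, 0, -1, 0.5, 0, 0, 0, 0, 0, 1, 0.5, 0, 0, 0, 0, 0, 1, 0, 0, 0, 0, 0, 0, 1, 0, 0, 0, 0, 0, 0, 1, 0, 0, 0, 0, 0, 0, 1, 0, 0, 0, 0, 0, 0, 1]' --grip_force 10

```text
time: 59.2
position: [0.6905, -0.0126, 0.2796]
tool_rot: [0.997, -0.072, -0.0, -0.0]
ft_force: [0.0, 1.0, -0.1]
grip_width: 0.0349
grip_force: 0.0
```

Run:
```python
from h import *
o=robot.get_obs();print(o['position'],o['ft_force'],o['grip_width'],Ro.from_quat(o['tool_rot']).as_matrix()[:,2])
C,th,W,d=look('w_stk',.245,win=8)
```

```text
[ 0.69046766 -0.01255196  0.2796492 ] [ 0.03163895  0.9685906  -0.1206885 ] 0.034928337355423035 [-4.05274477e-04  8.23450769e-05 -9.99999914e-01]
t 59.2 [ 0.6905 -0.0126  0.2796] -8.3
   1 [1.0000e-03 3.1188e+01] 26 0.21
   -1 [  0.044 -32.802] 33 0.53
   e [4.2000e-02 6.2346e+01] 21 0.43
   width 64.0 slopes [ 0.06  2.51 -2.38] rest -2.65 -0.87
   tool-frame centre mm [-2.65 -0.87] angle 0.07 | world [ 0.6877 -0.013 ] dir -8.23
   1 [3.0000e-03 3.1995e+01] 21 0.24
   -1 [  0.045 -31.858] 34 0.52
   e [4.3000e-02 6.4941e+01] 22 0.55
   width 63.9 slopes [ 0.18  2.6  -2.48] rest -0.06 0.07
   tool-frame centre mm [-2.71 -0.8 ] angle 0.16 | world [ 0.6877 -0.013 ] dir -8.13
```

Request:
jog_arm --motion '[0, 0, 0.25, 0, 0, 0, 1, 0, 0, 0.2, 0, 0, 0, 1, 0, 0, 0, 0, 0, 0, 1, 0, 0, 0.05, 0, 0, 0, 1, 0, 0, 0.05, 0, 0, 0, 1, 0, 0, 0, 0, 0, 0, 1]'

```text
time: 60.0
position: [0.691, -0.0127, 0.2575]
tool_rot: [0.997, -0.072, -0.0, 0.0]
ft_force: [-0.0, -0.5, -0.1]
grip_width: 0.0007
grip_force: 0.0
```

Request:
jog_arm --motion '[0, 0, 0.03, 0, 0, 0, 1, 0, 0, 0, 0, 0, 0, 1]'

```text
time: 60.25
position: [0.6911, -0.0127, 0.2565]
tool_rot: [0.997, -0.072, 0.0, 0.0]
ft_force: [-0.5, 0.1, 0.2]
grip_width: 0.0006
grip_force: 0.0
```

Request:
jog_arm --motion '[0, 0, 0.03, 0, 0, 0, 1, 0, 0, 0, 0, 0, 0, 1]'

```text
time: 60.5
position: [0.6912, -0.0128, 0.2564]
tool_rot: [0.997, -0.072, 0.001, 0.0]
ft_force: [-1.7, 0.5, 5.0]
grip_width: 0.0003
grip_force: 2.6
```

Request:
jog_arm --motion '[0, 0, -0.3, 0, 0, 0, 1, -0.6, 0, 0, 0, 0, 0, 1, -0.7, 0, 0, 0, 0, 0, 1, -0.7, 0, 0, 0, 0, 0, 1, 0, 0, 0.2, 0, 0, 0, 1, 0, 0, 0, 0, 0, 0, 1, 0, 0, 0, 0, 0, 0, 1]'

```text
time: 61.38
position: [0.613, -0.0015, 0.259]
tool_rot: [0.997, -0.072, 0.0, 0.0]
ft_force: [0.3, 0.4, 0.6]
grip_width: 0.0007
grip_force: 0.0
```

Request:
jog_arm --motion '[0, 0, 0.04, 0, 0, 0, 1, 0, 0, 0, 0, 0, 0, 1, 0, 0, 0, 0, 0, 0, 1]'

```text
time: 61.75
position: [0.612, -0.0012, 0.2575]
tool_rot: [0.997, -0.072, -0.0, -0.0]
ft_force: [-0.1, -0.1, -0.7]
grip_width: 0.0007
grip_force: 0.0
```

Request:
jog_arm --motion '[0, 0, 0.04, 0, 0, 0, 1, 0, 0, 0, 0, 0, 0, 1, 0, 0, 0, 0, 0, 0, 1]'

```text
time: 62.12
position: [0.612, -0.0012, 0.2564]
tool_rot: [0.997, -0.072, 0.0, 0.0]
ft_force: [0.5, -0.2, 3.1]
grip_width: 0.0008
grip_force: 1.5
```

Request:
jog_arm --motion '[0, 0, 0.04, 0, 0, 0, 1, 0, 0, 0, 0, 0, 0, 1, 0, 0, 0, 0, 0, 0, 1]'

```text
time: 62.5
position: [0.6121, -0.0012, 0.2563]
tool_rot: [0.997, -0.072, 0.001, 0.0]
ft_force: [-2.9, 0.3, 8.4]
grip_width: 0.0006
grip_force: 4.8
```

The tops of both ends are at 0.2454, so the lid is home and level. Next is the scanner: look with psi 123.

Run:
```python
from h import *
plan([(.612,-.001,.30,-8.3),(.629,.274,.30,123),(.629,.274,.16,123)],-1)
```

```text
[0,0,-0.55,0,0,0,-1,0,0,-0.54,0,0,0,-1,-0.02,-0.2,0,0,0,-0.97,-1,0,-0.2,0,0,0,-0.96,-1,0.01,-0.21,0,0,0,-0.97,-1,0.02,-0.2,0,0,0,-0.96,-1,0.04,-0.2,0,0,0,-0.97,-1,0.05,-0.19,0,0,0,-0.96,-1,0.07,-0.2,0,0,0,-0.97,-1,0.07,-0.18,0,0,0,-0.96,-1,0.09,-0.19,0,0,0,-0.97,-1,0.1,-0.17,0,0,0,-0.96,-1]
[0.12,-0.17,0,0,0,-0.97,-1,0.12,-0.16,0,0,0,-0.96,-1,0.13,-0.15,0,0,0,-0.97,-1,0.15,-0.14,0,0,0,-0.97,-1,0.15,-0.14,0,0,0,-0.96,-1,0.17,-0.12,0,0,0,-0.97,-1,0.17,-0.11,0,0,0,-0.96,-1,0.17,-0.1,0,0,0,-0.97,-1,0.19,-0.08,0,0,0,-0.96,-1,0.18,-0.08,0,0,0,-0.97,-1,0.2,-0.06,0,0,0,-0.96,-1,0.19,-0.05,0,0,0,-0.97,-1]
[0.2,-0.03,0,0,0,-0.96,-1,0.21,-0.02,0,0,0,-0.97,-1,0.2,-0.01,0,0,0,-0.97,-1,0.2,0.01,0,0,0,-0.96,-1,0.2,0.02,0,0,0,-0.97,-1,0.2,0.03,0,0,0,-0.96,-1,0.2,0.05,0,0,0,-0.97,-1,0.19,0.06,0,0,0,-0.96,-1,0.19,0.07,0,0,0,-0.97,-1,0.19,0.09,0,0,0,-0.96,-1,0.17,0.09,0,0,0,-0.97,-1,0.18,0.11,0,0,0,-0.96,-1]
[0,0,0.87,0,0,0,-1,0,0,0.88,0,0,0,-1,0,0,0.87,0,0,0,-1,0,0,0.88,0,0,0,-1]
end [0.6288 0.2741 0.1599] 122.98 rows 40
```

Request:
jog_arm --motion '[0, 0, -0.55, 0, 0, 0, 1, 0, 0, -0.54, 0, 0, 0, 1, -0.02, -0.2, 0, 0, 0, -0.97, -1, 0, -0.2, 0, 0, 0, -0.96, -1, 0.01, -0.21, 0, 0, 0, -0.97, -1, 0.02, -0.2, 0, 0, 0, -0.96, -1, 0.04, -0.2, 0, 0, 0, -0.97, -1, 0.05, -0.19, 0, 0, 0, -0.96, -1, 0.07, -0.2, 0, 0, 0, -0.97, -1, 0.07, -0.18, 0, 0, 0, -0.96, -1, 0.09, -0.19, 0, 0, 0, -0.97, -1, 0.1, -0.17, 0, 0, 0, -0.96, -1]'

```text
time: 64.0
position: [0.6164, 0.08, 0.2973]
tool_rot: [0.965, 0.262, -0.0, -0.0]
ft_force: [0.0, -0.7, 0.3]
grip_width: 0.0854
grip_force: 0.0
```

Request:
jog_arm --motion '[0.12, -0.17, 0, 0, 0, -0.97, -1, 0.12, -0.16, 0, 0, 0, -0.96, -1, 0.13, -0.15, 0, 0, 0, -0.97, -1, 0.15, -0.14, 0, 0, 0, -0.97, -1, 0.15, -0.14, 0, 0, 0, -0.96, -1, 0.17, -0.12, 0, 0, 0, -0.97, -1, 0.17, -0.11, 0, 0, 0, -0.96, -1, 0.17, -0.1, 0, 0, 0, -0.97, -1, 0.19, -0.08, 0, 0, 0, -0.96, -1, 0.18, -0.08, 0, 0, 0, -0.97, -1, 0.2, -0.06, 0, 0, 0, -0.96, -1, 0.19, -0.05, 0, 0, 0, -0.97, -1]'

```text
time: 65.5
position: [0.6224, 0.177, 0.2973]
tool_rot: [0.784, 0.621, -0.0, -0.0]
ft_force: [0.3, -0.7, 0.3]
grip_width: 0.0873
grip_force: 0.0
```

Request:
jog_arm --motion '[0.2, -0.03, 0, 0, 0, -0.96, -1, 0.21, -0.02, 0, 0, 0, -0.97, -1, 0.2, -0.01, 0, 0, 0, -0.97, -1, 0.2, 0.01, 0, 0, 0, -0.96, -1, 0.2, 0.02, 0, 0, 0, -0.97, -1, 0.2, 0.03, 0, 0, 0, -0.96, -1, 0.2, 0.05, 0, 0, 0, -0.97, -1, 0.19, 0.06, 0, 0, 0, -0.96, -1, 0.19, 0.07, 0, 0, 0, -0.97, -1, 0.19, 0.09, 0, 0, 0, -0.96, -1, 0.17, 0.09, 0, 0, 0, -0.97, -1, 0.18, 0.11, 0, 0, 0, -0.96, -1]'

```text
time: 67.0
position: [0.6283, 0.2743, 0.2972]
tool_rot: [0.476, 0.879, -0.0, -0.0]
ft_force: [0.1, -0.3, -0.9]
grip_width: 0.0866
grip_force: 0.0
```

Request:
jog_arm --motion '[0, 0, 0.87, 0, 0, 0, -1, 0, 0, 0.88, 0, 0, 0, -1, 0, 0, 0.87, 0, 0, 0, -1, 0, 0, 0.88, 0, 0, 0, -1, 0, 0, 0, 0, 0, 0, -1, 0, 0, 0, 0, 0, 0, -1, 0, 0, 0, 0, 0, 0, -1]'

```text
time: 67.88
position: [0.6299, 0.2745, 0.1601]
tool_rot: [0.477, 0.879, 0.001, 0.001]
ft_force: [-0.7, 0.1, 0.5]
grip_width: 0.0872
grip_force: 0.0
```

Run:
```python
from h import *
o=robot.get_obs();im=robot.camera('wrist');cv2.imwrite('pics/w_sc.png',im)
print(o['time'],o['position'],psi_of(o))
P=rectify('wrist',im,o['position'][:2],np.radians(psi_of(o)),.044,half=(.11,.07),ppm=3500,obs=o)
for k in range(-100,110,10):
    cv2.line(P,(int((110+k)*3.5),0),(int((110+k)*3.5),8),(0,0,255),1)
for k in range(-60,70,10): cv2.line(P,(0,int((70-k)*3.5)),(8,int((70-k)*3.5)),(0,0,255),1)
cv2.imwrite('pics/sc_r.png',P)
```

```text
67.875 [0.62985975 0.27451414 0.16007841] 122.97709480679046
```

View pics/sc_r.png

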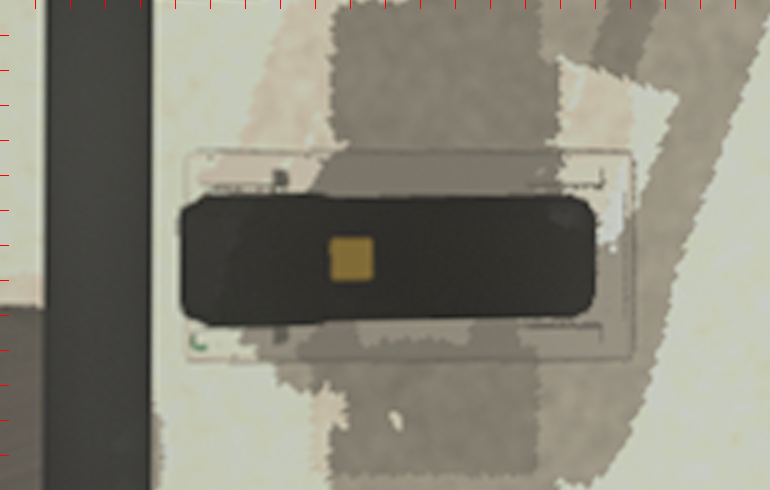

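The view shows the scanner with its centre about (+1.0, −3.8) mm from the tool. The cradle's stop is at the camera end (right), and the brown window was seen at the −57° end in the scene view. So the scanner's x direction is −57°, and I need psi 171.7 for scanning.

Request:
jog_arm --motion '[0.03, 0.1, 0.8, 0, 0, 0, -1, 0, 0, 0.8, 0, 0, 0, -1, 0, 0, 0.8, 0, 0, 0, -1, 0, 0, 0.6, 0, 0, 0, -1, 0, 0, 0.3, 0, 0, 0, -1, 0, 0, 0, 0, 0, 0, -1, 0, 0, 0, 0, 0, 0, -1, 0, 0, 0, 0, 0, 0, -1]'

```text
time: 68.92
position: [0.6322, 0.2776, 0.0274]
tool_rot: [0.477, 0.879, 0.001, 0.001]
ft_force: [-0.3, -0.4, 0.7]
grip_width: 0.0869
grip_force: 0.0
```

Request:
jog_arm --motion '[0, 0, 0, 0, 0, 0, 1, 0, 0, 0, 0, 0, 0, 1, 0, 0, 0, 0, 0, 0, 1, 0, 0, 0, 0, 0, 0, 1, 0, 0, 0, 0, 0, 0, 1, 0, 0, 0, 0, 0, 0, 1, 0, 0, 0, 0, 0, 0, 1]' --grip_force 20

```text
time: 69.8
position: [0.6314, 0.2773, 0.0259]
tool_rot: [0.477, 0.879, 0.0, 0.0]
ft_force: [-0.1, -0.5, -0.1]
grip_width: 0.0356
grip_force: 20.0
```

Run:
```python
from h import *
o=robot.get_obs();p=o['position'];a=psi_of(o);print(p,a,o['grip_width'],o['ft_force'])
plan([(p[0],p[1],.232,a),(.4488,.022,.232,171.7)],1)
```

```text
[0.63137009 0.27734803 0.02591338] 122.9786155730379 0.03561225733401445 [-0.09995811 -0.46506624 -0.11341405]
[0,0,-0.86,0,0,0,1,0,0,-0.86,0,0,0,1,0,0,-0.86,0,0,0,1,0,0,-0.85,0,0,0,1,0,0,-0.86,0,0,0,1,0,0,-0.86,0,0,0,1,-0.22,-0.56,0,0,0,-0.94,1,-0.18,-0.58,0,0,0,-0.93,1,-0.15,-0.58,0,0,0,-0.94,1,-0.11,-0.6,0,0,0,-0.94,1,-0.07,-0.6,0,0,0,-0.93,1,-0.02,-0.6,0,0,0,-0.94,1]
[0.01,-0.6,0,0,0,-0.94,1,0.05,-0.61,0,0,0,-0.94,1,0.09,-0.59,0,0,0,-0.93,1,0.12,-0.59,0,0,0,-0.94,1,0.17,-0.58,0,0,0,-0.94,1,0.21,-0.57,0,0,0,-0.93,1,0.24,-0.55,0,0,0,-0.94,1]
end [0.4487 0.0222 0.2319] 171.7 rows 19
```

Request:
jog_arm --motion '[0, 0, -0.4, 0, 0, 0, 1, 0, 0, -0.9, 0, 0, 0, 1, 0, 0, -0.95, 0, 0, 0, 1, 0, 0, -0.95, 0, 0, 0, 1, 0, 0, -0.95, 0, 0, 0, 1, 0, 0, -0.95, 0, 0, 0, 1, -0.22, -0.56, 0, 0, 0, -0.94, 1, -0.18, -0.58, 0, 0, 0, -0.93, 1, -0.15, -0.58, 0, 0, 0, -0.94, 1, -0.11, -0.6, 0, 0, 0, -0.94, 1, -0.07, -0.6, 0, 0, 0, -0.93, 1, -0.02, -0.6, 0, 0, 0, -0.94, 1]'

```text
time: 71.3
position: [0.5461, 0.1589, 0.2309]
tool_rot: [0.296, 0.955, 0.0, 0.0]
ft_force: [-0.7, 0.1, -1.6]
grip_width: 0.0356
grip_force: 20.0
```

Request:
jog_arm --motion '[0.01, -0.6, 0, 0, 0, -0.94, 1, 0.05, -0.61, 0, 0, 0, -0.94, 1, 0.09, -0.59, 0, 0, 0, -0.93, 1, 0.12, -0.59, 0, 0, 0, -0.94, 1, 0.17, -0.58, 0, 0, 0, -0.94, 1, 0.21, -0.57, 0, 0, 0, -0.93, 1, 0.24, -0.55, 0, 0, 0, -0.94, 1, 0, 0, 0, 0, 0, 0, 1, 0, 0, 0, 0, 0, 0, 1, 0, 0, 0, 0, 0, 0, 1, 0, 0, 0, 0, 0, 0, 1]'

```text
time: 72.68
position: [0.4489, 0.0226, 0.23]
tool_rot: [0.072, 0.997, 0.0, 0.0]
ft_force: [0.0, -0.9, -1.7]
grip_width: 0.0361
grip_force: 20.0
```

Run:
```python
from h import *
o=robot.get_obs();print(o['time'],o['position'],psi_of(o),o['grip_width'],o['ft_force'])
s=robot.camera('scene');w=robot.camera('wrist')
c=proj('scene',[.53,0,.2])[0].astype(int)
A=cv2.resize(s[c[1]-60:c[1]+80,c[0]-80:c[0]+80],(480,420),interpolation=cv2.INTER_CUBIC)
B=cv2.resize(w[0:384,96:416],(320,384))
cv2.imwrite('pics/scan.png',np.hstack([A,np.vstack([B,np.zeros((36,320,3),np.uint8)])]))
plan([(.4488,.022,.230,171.7)],1)
```

```text
72.675 [0.44890652 0.02262679 0.22997377] 171.7361752491491 0.03613594614953549 [ 0.01662315 -0.87789938 -1.70137093]
[0,-0.01,0,0,0,0.01,1]
end [0.4487 0.0221 0.2299] 171.69 rows 1
```

View pics/scan.png

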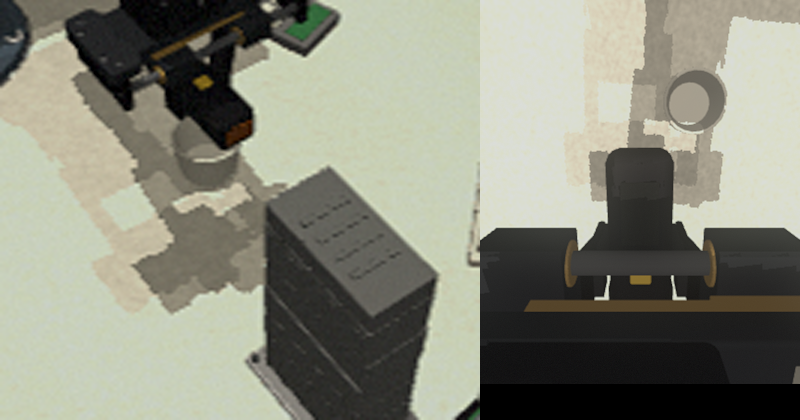

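The red window points squarely at the lid's end. Holding still.

Request:
jog_arm --motion '[0, 0, 0, 0, 0, 0, 1, 0, 0, 0, 0, 0, 0, 1, 0, 0, 0, 0, 0, 0, 1, 0, 0, 0, 0, 0, 0, 1, 0, 0, 0, 0, 0, 0, 1, 0, 0, 0, 0, 0, 0, 1, 0, 0, 0, 0, 0, 0, 1, 0, 0, 0, 0, 0, 0, 1, 0, 0, 0, 0, 0, 0, 1, 0, 0, 0, 0, 0, 0, 1, 0, 0, 0, 0, 0, 0, 1, 0, 0, 0, 0, 0, 0, 1]'

```text
time: 74.28
position: [0.4486, 0.0222, 0.23]
tool_rot: [0.072, 0.997, 0.0, 0.0]
ft_force: [0.9, 0.4, -1.4]
grip_width: 0.036
grip_force: 20.0
```

Request:
jog_arm --motion '[0, 0, 0, 0, 0, 0, 1, 0, 0, 0, 0, 0, 0, 1, 0, 0, 0, 0, 0, 0, 1, 0, 0, 0, 0, 0, 0, 1, 0, 0, 0, 0, 0, 0, 1, 0, 0, 0, 0, 0, 0, 1, 0, 0, 0, 0, 0, 0, 1, 0, 0, 0, 0, 0, 0, 1, 0, 0, 0, 0, 0, 0, 1, 0, 0, 0, 0, 0, 0, 1]'

```text
time: 75.53
position: [0.4486, 0.0222, 0.23]
tool_rot: [0.072, 0.997, -0.0, 0.0]
ft_force: [0.1, -0.5, -2.7]
grip_width: 0.0358
grip_force: 20.0
```

Run:
```python
from h import *
o=robot.get_obs();print(o['time'],o['position'],psi_of(o),o['grip_width'],o['ft_force'])
G=(.6314,.2773)
plan([(*G,.23,122.98),(*G,.06,122.98)],1)
```

```text
75.525 [0.44861311 0.02216036 0.22996457] 171.69890817025882 0.03579797554352001 [ 0.11534703 -0.50317357 -2.65799084]
[-0.28,0.54,0,0,0,0.94,1,-0.24,0.55,0,0,0,0.93,1,-0.2,0.57,0,0,0,0.94,1,-0.17,0.58,0,0,0,0.94,1,-0.13,0.59,0,0,0,0.93,1,-0.09,0.59,0,0,0,0.94,1,-0.05,0.61,0,0,0,0.94,1,-0.01,0.6,0,0,0,0.94,1,0.03,0.6,0,0,0,0.93,1,0.06,0.6,0,0,0,0.94,1,0.11,0.6,0,0,0,0.94,1,0.14,0.58,0,0,0,0.93,1]
[0.19,0.58,0,0,0,0.94,1,0,0,0.85,0,0,0,1,0,0,0.85,0,0,0,1,0,0,0.85,0,0,0,1,0,0,0.85,0,0,0,1,0,0,0.85,0,0,0,1]
end [0.6315 0.2775 0.06  ] 122.98 rows 18
```

Request:
jog_arm --motion '[-0.28, 0.54, 0, 0, 0, 0.94, 1, -0.24, 0.55, 0, 0, 0, 0.93, 1, -0.2, 0.57, 0, 0, 0, 0.94, 1, -0.17, 0.58, 0, 0, 0, 0.94, 1, -0.13, 0.59, 0, 0, 0, 0.93, 1, -0.09, 0.59, 0, 0, 0, 0.94, 1, -0.05, 0.61, 0, 0, 0, 0.94, 1, -0.01, 0.6, 0, 0, 0, 0.94, 1, 0.03, 0.6, 0, 0, 0, 0.93, 1, 0.06, 0.6, 0, 0, 0, 0.94, 1, 0.11, 0.6, 0, 0, 0, 0.94, 1, 0.14, 0.58, 0, 0, 0, 0.93, 1]'

```text
time: 77.03
position: [0.6176, 0.2581, 0.2295]
tool_rot: [0.449, 0.893, -0.0, -0.0]
ft_force: [1.0, -0.6, -1.5]
grip_width: 0.0359
grip_force: 20.0
```

Request:
jog_arm --motion '[0.19, 0.58, 0, 0, 0, 0.94, 1, 0, 0, 0.85, 0, 0, 0, 1, 0, 0, 0.85, 0, 0, 0, 1, 0, 0, 0.85, 0, 0, 0, 1, 0, 0, 0.85, 0, 0, 0, 1, 0, 0, 0, 0, 0, 0, 1, 0, 0, 0, 0, 0, 0, 1, 0, 0, 0, 0, 0, 0, 1, 0, 0, 0, 0, 0, 0, 1]'

```text
time: 78.15
position: [0.6323, 0.2777, 0.0956]
tool_rot: [0.477, 0.879, 0.001, 0.001]
ft_force: [-0.3, -0.1, -1.3]
grip_width: 0.0359
grip_force: 20.0
```

Run:
```python
from h import *
o=robot.get_obs();print(o['time'],o['position'],psi_of(o),o['grip_width'],o['ft_force'])
im=robot.camera('wrist');z=o['position'][2]+.018
P=cv2.cvtColor(rectify('wrist',im,o['position'][:2],np.radians(psi_of(o)),z,half=(.1,.05),ppm=2000,obs=o),cv2.COLOR_BGR2GRAY)
r=P[84:116,:].mean(0); d=np.diff(cv2.GaussianBlur(r.reshape(1,-1),(9,1),0).ravel()); k=np.arange(270,360); print('rear end at mm',(k[d[270:360].argmax()]-200)/2)
for x in(35,45): 
    v=P[:,2*(100+x)-6:2*(100+x)+6].mean(1); d=np.diff(cv2.GaussianBlur(v.reshape(-1,1),(1,7),0).ravel()); print(x,'sides', (100-d[100:180].argmax()-100)/2, (100-20-d[20:100].argmin())/2)
G=(.6314,.2773)
plan([(*G,.04,122.98)],1,step=.02)
```

```text
78.15 [0.63230951 0.27770028 0.09561144] 122.97851634237469 0.035891033379993366 [-0.33303935 -0.07117934 -1.31771828]
rear end at mm 59.5
35 sides -17.0 17.5
45 sides -17.0 17.5
[0,-0.01,0.46,0,0,0,1,0,0,0.46,0,0,0,1,0,-0.01,0.46,0,0,0,1]
end [0.6314 0.2772 0.0401] 122.98 rows 3
```

Request:
jog_arm --motion '[0, -0.01, 0.46, 0, 0, 0, 1, 0, 0, 0.46, 0, 0, 0, 1, 0, -0.01, 0.4, 0, 0, 0, 1, 0, 0, 0, 0, 0, 0, 1, 0, 0, 0, 0, 0, 0, 1, 0, 0, 0, 0, 0, 0, 1]'

```text
time: 78.95
position: [0.6315, 0.2772, 0.0419]
tool_rot: [0.477, 0.879, 0.001, 0.001]
ft_force: [0.6, 0.3, -1.6]
grip_width: 0.0358
grip_force: 20.0
```

Request:
jog_arm --motion '[0, 0, 0.2, 0, 0, 0, 1, 0, 0, 0.1, 0, 0, 0, 1, 0, 0, 0, 0, 0, 0, 1, 0, 0, 0, 0, 0, 0, 1]'

```text
time: 79.45
position: [0.6308, 0.277, 0.0291]
tool_rot: [0.477, 0.879, 0.0, 0.0]
ft_force: [-0.8, -0.4, -1.3]
grip_width: 0.036
grip_force: 20.0
```

Request:
jog_arm --motion '[0, 0, 0.05, 0, 0, 0, 1, 0, 0, 0, 0, 0, 0, 1, 0, 0, 0, 0, 0, 0, 1]'

```text
time: 79.82
position: [0.6308, 0.277, 0.0272]
tool_rot: [0.477, 0.879, 0.0, 0.0]
ft_force: [0.4, 1.0, -2.6]
grip_width: 0.0358
grip_force: 20.0
```

Request:
jog_arm --motion '[0, 0.02, 0.03, 0, 0, 0, 1, 0, 0, 0, 0, 0, 0, 1, 0, 0, 0, 0, 0, 0, 1]'

```text
time: 80.2
position: [0.6314, 0.2774, 0.0259]
tool_rot: [0.477, 0.879, -0.0, -0.0]
ft_force: [0.3, -0.2, -1.9]
grip_width: 0.0363
grip_force: 20.0
```

Request:
jog_arm --motion '[0, 0, 0.02, 0, 0, 0, 1, 0, 0, 0, 0, 0, 0, 1, 0, 0, 0, 0, 0, 0, 1]'

```text
time: 80.58
position: [0.6314, 0.2775, 0.0259]
tool_rot: [0.477, 0.879, 0.0, 0.0]
ft_force: [-1.8, -1.5, 5.3]
grip_width: 0.0359
grip_force: 20.0
```

Contact is at 0.0259, the same height and position as at pick-up. Release, lift clear, check and hand in.

Request:
jog_arm --motion '[0, 0, -0.02, 0, 0, 0, -1, 0, 0, 0, 0, 0, 0, -1, 0, 0, 0, 0, 0, 0, -1, 0, 0, 0, 0, 0, 0, -1, 0, 0, -0.5, 0, 0, 0, -1, 0, 0, -0.9, 0, 0, 0, -1, 0, 0, -0.9, 0, 0, 0, -1, 0, 0, -0.9, 0, 0, 0, -1, 0, 0, -0.9, 0, 0, 0, -1, 0, 0, 0, 0, 0, 0, -1, 0, 0, 0, 0, 0, 0, -1]'

```text
time: 81.95
position: [0.631, 0.2773, 0.1902]
tool_rot: [0.477, 0.879, -0.0, -0.0]
ft_force: [-0.3, -0.4, -1.8]
grip_width: 0.0869
grip_force: 0.0
```

Run:
```python
from h import *
o=robot.get_obs();im=robot.camera('wrist');t=robot.camera('top');cv2.imwrite('pics/top_end.png',t)
print(o['time'],o['position'],o['grip_width'])
P=cv2.cvtColor(rectify('wrist',im,o['position'][:2],np.radians(122.98),.044,half=(.1,.05),ppm=2000,obs=o),cv2.COLOR_BGR2GRAY)
m=(P<70).astype(np.uint8);m[:,:90]=0
c=max(cv2.findContours(m,cv2.RETR_EXTERNAL,cv2.CHAIN_APPROX_NONE)[0],key=cv2.contourArea);x,y,w,h=cv2.boundingRect(c);print('scanner x',(x-200)/2,(x+w-200)/2,'y',(100-y)/2,(100-y-h)/2,cv2.minAreaRect(c)[2])
# bystanders/leftovers: dark blobs in the top view, before/after
for n in('top0','top_end'):
    g=cv2.GaussianBlur(cv2.cvtColor(cv2.imread(f'pics/{n}.png'),cv2.COLOR_BGR2GRAY),(3,3),0)
    print(n,[tuple(np.round(cv2.minAreaRect(k)[0]).astype(int).tolist()) for k in cv2.findContours((g<105).astype(np.uint8),cv2.RETR_EXTERNAL,cv2.CHAIN_APPROX_NONE)[0] if 250<cv2.contourArea(k)<1600])
# stack top outline at z=.245 in top view
g=cv2.cvtColor(t,cv2.COLOR_BGR2GRAY);print('lid centre px expected',proj('top',[.6526,-.0077,.245]).round(1))
```

```text
81.95 [0.63096481 0.27733601 0.1902344 ] 0.08685160671601083
scanner x -55.0 58.5 y 17.5 -20.5 90.0
top0 [(150, 260), (322, 257), (351, 208), (243, 208), (294, 204), (140, 202), (185, 196), (378, 177), (113, 162), (319, 157), (165, 151), (246, 148), (187, 114), (304, 116)]
top_end [(378, 178), (304, 117)]
lid centre px expected [[246.4 135. ]]
```

Run:
```python
from h import *
a,b=[cv2.cvtColor(cv2.imread(f'pics/{n}.png'),cv2.COLOR_BGR2GRAY).astype(float) for n in('top0','top_end')]
print(np.median(a),np.median(b))
f=np.median(b)/np.median(a)
for nm,(x,y) in dict(calc=(150,260),brush=(322,257),scoop=(213,229),tape=(378,177),mug=(113,162),bottle=(187,114),box=(304,116),t2=(351,208),t3=(243,208),lid=(294,204),t5=(140,202),t6=(185,196),t9=(319,157)).items():
    A=a[y-24:y+24,x-24:x+24].astype(np.float32);B=b[y-14:y+14,x-14:x+14].astype(np.float32)
    B2=A[10:38,10:38]; r=cv2.matchTemplate(b[max(0,y-24):y+24,x-24:x+24].astype(np.float32),B2,cv2.TM_CCOEFF_NORMED);_,v,_,l=cv2.minMaxLoc(r);print(nm,round(v,2),'shift px',l[0]-10,l[1]-10)
```

```text
123.0 143.0
calc 0.43 shift px 10 -10
brush 1.0 shift px 0 0
scoop 0.99 shift px 0 0
tape 1.0 shift px 0 0
mug 0.43 shift px 0 0
bottle 1.0 shift px 0 0
box 1.0 shift px 0 0
t2 0.11 shift px 0 -7
t3 0.08 shift px -10 9
lid 0.22 shift px 6 -7
t5 0.31 shift px -10 -10
t6 0.06 shift px -4 10
t9 0.08 shift px -1 7
```

```bash
python3 -c "
from rig import robot
print(robot.hand_in())"
```

```text
the job is handed in; nothing more can be done
None
```

The job is handed in at about 82 s. All five trays and the lid are stacked level and home, the scanner was held still about 8 cm from the label end for over two seconds, and it is back in its cradle. I inferred the label's position from the lid's geometry and never saw it. The arm blocked my final check of the mug and calculator, but it never went near them.

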